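# Seal the stencil case, stack its cartons and present the paint can

## Task

Get the stencil order ready: take the burnisher by its handle from the wooden stand and rub down the yellow seam on the case's lid, going slowly (2 to 3 cm a second) with the sprung ball kept lightly pressed on the seam all the way from the green dot round the corner to the red dot and touching no other part of the case with it, then stand it back in its stand, collar down on the wood. After that stack all the blue cartons in one square column on the black rectangle in the middle of the lid, each right side up (as it lies now), with their long sides along the rectangle's. At any point, stand the order's green paint can upright in the middle of the red ring and turn it so that its white label squarely faces the scanner; leave the other things where they are.

Things in the scene. Friction and masses are not known exactly. Their poses are not given: they have to be found in the camera images.
- case: Flat closed wooden stencil case, 180 (x) x 150 (y) x 45 mm high, stuck fast to the table. Origin at the centre of its underside, z up, x along its long side. Its lid is flat and carries an L-shaped yellow seam 7 mm wide (flush, no groove) and, in the middle, a thin black rectangle 102 x 64 mm, long side along x, that marks where the cartons go.
- lid_mid (a point): Centre of the lid's upper face and of the black rectangle, 45 mm above the table; axes as the case's.
- stand_hole0 (a point): Centre of the mouth of the hole in the burnisher's stand, z up. The stand is a dark wooden block 80 x 80 x 70 mm high, fixed to the table, with a square through hole 23 mm wide in the middle of its top.
- burnisher: Stylus, loose, upright in the stand, 110 g. Origin on its axis at the underside of its steel collar (36 mm diameter, z = 0 to 6 mm), which rests on the stand; z runs up along it. Above the collar, an orange handle to grip, 18 x 18 mm square, z = 6 to 66 mm, faces square to x and y. Below: a 12 mm shaft to z = -45 mm, then a sprung brass rod with an 8 mm ball.
- ball (a point): Lowest point of the brass ball at the burnisher's tip, on its axis, 64 mm below the burnisher's origin when unloaded. The ball springs up into the shaft by up to 10 mm: about 0.6 N to start, 1.6 N at 5 mm, 2.6 N at 10 mm.
- seam0 (a point): Point of the yellow seam on the lid's upper face at the green dot. Start of the path; the seam runs straight from here to seam3 (110 mm, in the case's -y direction), then straight from seam3 to seam6 (120 mm, in its +x direction).
- seam1 (a point): Point of the yellow seam on the lid's upper face at a third of the first leg.
- seam2 (a point): Point of the yellow seam on the lid's upper face at two thirds of the first leg.
- seam3 (a point): Point of the yellow seam on the lid's upper face at the corner.
- seam4 (a point): Point of the yellow seam on the lid's upper face at a third of the second leg.
- seam5 (a point): Point of the yellow seam on the lid's upper face at two thirds of the second leg.
- seam6 (a point): Point of the yellow seam on the lid's upper face at the red dot. End of the path.
- carton_a: Closed blue carton with a white band, 100 (x) x 62 (y) x 40 mm high, 130 to 250 g, loose on the table; origin at the centre of its underside, z up. None if absent from this start (2 or 3 of the three are there).
- carton_b: Closed blue carton with a white band, 100 (x) x 62 (y) x 40 mm high, 130 to 250 g, loose on the table; origin at the centre of its underside, z up. None if absent from this start (2 or 3 of the three are there).
- carton_c: Closed blue carton with a white band, 100 (x) x 62 (y) x 40 mm high, 130 to 250 g, loose on the table; origin at the centre of its underside, z up. None if absent from this start (2 or 3 of the three are there).
- scanner: Black scanner block fixed to the table and, in front of it, a flat red printed ring (76 mm outside, 64 mm inside, no thickness to speak of). Origin at the ring's centre on the table; x points from the ring to the block, whose face is 80 mm from the ring's centre; the block is 80 mm wide, 50 mm deep and 85 mm high. z up.
- window (a point): Centre of the scanner's glass window in the face towards the ring, 45 mm above the table.
- can: Closed green paint can, 56 mm diameter, 72 mm high, 210 to 420 g, loose near the ring. Origin at the centre of its underside, z up; its x axis points to the side with the white label with a black square, and a white stripe on the lid runs from the centre towards that side.
- pot_yellow: Small paint pot with yellow cap, 48 mm diameter, 55 mm high. Bystander, loose: leave it where it is.
- bottle_white: Grey paint bottle with yellow cap, 52 mm diameter, 110 mm high. Bystander, loose: leave it where it is.
- pot_red: Small paint pot with red cap, 48 mm diameter, 55 mm high. Bystander, loose: leave it where it is.
- foam: White foam block 60 x 40 x 25 mm. Bystander, loose: leave it where it is.
- brush: Paint brush lying on the table. Bystander, loose: leave it where it is.
- spool: Copper spool, 44 mm diameter, 40 mm high. Bystander, loose: leave it where it is.
Things that resemble listed ones, but are neither listed nor needed, are in the scene too. What is shaped like the carton_a but orange is not meant.

How it is judged (in metres and radians):
On the way, in this order (a step that is already met when the one before it is completed fails the run):
1. ball pressed on the seam at the green dot, within 8 mm, moving slower than 6 cm/s (distance between ball and seam0 below 0.008 m and contact force between burnisher and case above 0.15 N and linear speed of burnisher below 0.06 m/s), for 0.15 s.
2. ball pressed on the seam at a third of the first leg, within 8 mm, moving slower than 6 cm/s (distance between ball and seam1 below 0.008 m and contact force between burnisher and case above 0.15 N and linear speed of burnisher below 0.06 m/s), for 0.15 s.
3. ball pressed on the seam at two thirds of the first leg, within 8 mm, moving slower than 6 cm/s (distance between ball and seam2 below 0.008 m and contact force between burnisher and case above 0.15 N and linear speed of burnisher below 0.06 m/s), for 0.15 s.
4. ball pressed on the seam at the corner, within 8 mm, moving slower than 6 cm/s (distance between ball and seam3 below 0.008 m and contact force between burnisher and case above 0.15 N and linear speed of burnisher below 0.06 m/s), for 0.15 s.
5. ball pressed on the seam at a third of the second leg, within 8 mm, moving slower than 6 cm/s (distance between ball and seam4 below 0.008 m and contact force between burnisher and case above 0.15 N and linear speed of burnisher below 0.06 m/s), for 0.15 s.
6. ball pressed on the seam at two thirds of the second leg, within 8 mm, moving slower than 6 cm/s (distance between ball and seam5 below 0.008 m and contact force between burnisher and case above 0.15 N and linear speed of burnisher below 0.06 m/s), for 0.15 s.
7. ball pressed on the seam at the red dot, within 8 mm, moving slower than 6 cm/s (distance between ball and seam6 below 0.008 m and contact force between burnisher and case above 0.15 N and linear speed of burnisher below 0.06 m/s), for 0.15 s.
8. burnisher back upright in its stand, collar on the wood, let go (horizontal distance between burnisher and stand_hole0 below 0.012 m and angle between burnisher's own z axis and vertical below 0.1 rad and z of burnisher in the frame of stand_hole0 below 0.006 m and contact force between the fingers and burnisher below 0.05 N), for 0.2 s.
9. all cartons stacked on the lid and let go (horizontal distance between each of carton_a, carton_b, carton_c and lid_mid below 0.012 m and angle between the x axis of each of carton_a, carton_b, carton_c and the x axis of case, either way round below 0.15 rad and angle between each of carton_a, carton_b, carton_c's own z axis and vertical below 0.08 rad and z of each of carton_a, carton_b, carton_c in the frame of lid_mid above -0.004 m and linear speed of each of carton_a, carton_b, carton_c below 0.02 m/s and contact force between the fingers and carton_a below 0.05 N and contact force between the fingers and carton_b below 0.05 N and contact force between the fingers and carton_c below 0.05 N), for 0.2 s.
At the end, for the whole second after the job is handed in: Burnisher upright in its stand (within 12 mm, collar within 6 mm of the wood); every carton within 12 mm of the lid's middle, 0.15 rad of the case's long direction, level, at rest, let go; can upright within 14 mm of the ring's centre, label within 0.2 rad of facing the scanner, at rest (all of step 8 and all of step 9 and horizontal distance between can and scanner below 0.014 m and angle between the x axis of can and the x axis of scanner, either way round below 0.2 rad and x of window in the frame of can above 0 m and angle between can's own z axis and vertical below 0.08 rad and height (world z) of can below 0.006 m and linear speed of can below 0.02 m/s); the robot touches nothing.
It fails at once if burnisher pressed on the case more than about 13 mm off the seam (contact force between burnisher and case above 0.3 N and not ((x of ball in the frame of case between -0.071 and -0.045 m and y of ball in the frame of case between -0.068 and 0.068 m) or (x of ball in the frame of case between -0.071 and 0.075 m and y of ball in the frame of case between -0.068 and -0.042 m))).
It fails at once if a bystander moved more than 3 cm (distance of any of pot_yellow, bottle_white, pot_red, foam, brush, spool from where it was at the start of the episode above 0.03 m).
Of carton_a, carton_b, carton_c only 2 to 3 are there at a start; the rules pass over those that are not, and their reading is None.
At some moment in a run one of can may be knocked a few centimetres aside while the robot is not near it.
It also fails if it takes over 210 s, if anything falls off the work surface, if the arm or the gripper's body presses on something with over 40 N, if the wrist force passes 120 N, or if a joint passes its speed limit or range.

## Robot

A 6-joint arm with a two-finger parallel gripper is mounted at the origin on the work surface. World frame = base frame: x ahead of the robot, y to its left, z up, the work surface at z = 0. Lengths are in mm, angles in rad, forces in N, time in s.
With the tool pointing down it reaches from about 275 to 750 mm from the base axis. Payload 10.2 kg.
Tool frame: the origin (TCP) lies on the centre line of the jaws, within the pads' length; the fingertips stand 17 mm ahead of it and the grasp point (between the pads) lies 2 mm behind it (ctrl.finger_overhang is the distance from the TCP to the fingertips, in mm); z points along the fingers, x is the direction in which the jaws open and shut, and the axes are right-handed (so a half turn about z gives the same grasp; the last joint's range is limited). The gripper opens to 85 mm and grips with 20 to 120 N. Pads are 22 mm wide; open, the fingers measure 114 mm over their backs; the gripper's body (76 mm by 85 mm) begins 54 mm behind the grasp point. The pads swing forward as they close: fully open they stand 13 mm farther back than shut.
Start: joints at [-1.36, 0.313, 1.498, -0, 1.331, -0.223], TCP at [220.657, -476.384, 248.294] pointing down, gripper open.
Joint ranges: [-2.94, 2.94], [-0.97, 2.17], [0.19, 2.56], [-1.23, 4.37], [0.02, 3.11], [-2.88, 2.88]. Speed limits (rad/s): [2.39, 2.39, 3.01, 3.14, 3.14, 3.14].

## Interface

Orientations are given as a unit quaternion [w, x, y, z].
In Python, from rig import ctrl gives the robot as it stands.
- The arm moves only by the shell command python3 -m jog 'ROWS' [FORCE]. ROWS is text: rows parted by semicolons, each of 7 numbers parted by spaces: the closure in counts, from 0 (fully open) to 255 (shut), then the shift along the tool's x, y, z in m, then the turn, a rotation vector about the tool's x, y, z in rad. In form: claw dx dy dz rx ry rz; .... A call has 1 to 12 rows; each row shifts and turns the commanded pose from where the row before left it, along the tool's axes as they then stand; what a row does not reach is not made up. A row lasts 1/8 s, in which the tool goes at most 62.5 mm and 10.7 degrees, less where a joint would pass 70% of its speed; a pose out of reach is approached as far as the arm can. A call is refused whole if a number of a shift passes 0.0625 or a number of a turn 0.188, either way. A call with a gripper value outside its range is refused whole. The fingers move at their own pace and stop on an object; FORCE is the grip in N (left out, the last holds). Time passes only in rows, so rows that do not move let the fingers close. It gives the time, the measured TCP pose, the force and the opening at its end, in the units of the state.
- ctrl.sense(): the state, without advancing time (a new reading comes with each control period).
- ctrl.capture(name): name is "scene" or "top" or "wrist"; returns a dict with "pixels" (480x640x3 uint8, red, green, blue), "fx", "fy", "cx", "cy" (pixels), "k1" (the pictures are not rectified: a ray, as slopes to the right and down, at radius r is drawn at 1 + k1 r^2 times it, then the intrinsics apply), "cam_to_world" (4x4, takes a point from camera to world coordinates); the wrist camera has in their place "mount" (4x4, takes a point from camera to tool coordinates, whose origin is the TCP and whose axes are the tool frame's). Camera axes: x right, y down, z forward; pixel columns grow to the right and rows downward; lengths in mm; the calibration is good to about 2 mm. A picture is of the moment at which its call begins: read the wrist's pose just before it. There is no depth.
- ctrl.finish_job(): hands the job in, once; it reports no verdict.
The state is a dict: "time_s": time; "joints": joint angles; "dq": joint speeds; "tau": joint torques, N m; "eef_pos": TCP position; "ee_rot": TCP orientation; "force": force on the tool from outside, world axes, zero at the start; "wrist_torque": the same for the moment, N m; "grip_width": opening from 0.0 (shut) to 1.0 (fully open).
Only numpy, scipy, OpenCV 4.12 (cv2) and the standard library are available. Lean on these libraries where they do the work, as an engineer would, in place of code of your own. Each camera call takes 0.05 s, during which the arm holds its last target. There are 200 camera calls.

## Working session

There is one attempt and no reset: what is moved stays moved. The work goes in short steps, Python scripts to look and compute and a shell command to move; the robot and the scene stay as the last step left them, time stands still between calls to the robot, and variables do not carry over. Pictures are saved under pics/ and viewed, about 12 in all and at most 16, crops included, and the job is handed in when it is done.

```bash
ls; mkdir -p pics; cat > h.py <<'E'
import numpy as np, cv2
from rig import ctrl
from scipy.spatial.transform import Rotation as R
def quat(q): return R.from_quat([q[1],q[2],q[3],q[0]])
def tool():
    s=ctrl.sense(); T=np.eye(4); T[:3,:3]=quat(s["ee_rot"]).as_matrix(); T[:3,3]=s["eef_pos"]; return T
def cap(name,fn=None):
    T=tool(); c=ctrl.capture(name)
    M=np.array(c["cam_to_world"]) if "cam_to_world" in c else T@np.array(c["mount"])
    d=dict(fx=c["fx"],fy=c["fy"],cx=c["cx"],cy=c["cy"],k1=c["k1"],M=M,px=np.array(c["pixels"]))
    np.savez(f"{name if not fn else fn}.npz",**d)
    if fn: cv2.imwrite(f"pics/{fn}.png",d["px"][:,:,::-1])
    return d
def load(n): return dict(np.load(n+".npz"))
def ray(d,u,v):
    x=(u-d["cx"])/d["fx"]; y=(v-d["cy"])/d["fy"]; X,Y=x,y
    for _ in range(20):
        f=1+d["k1"]*(X*X+Y*Y); X,Y=x/f,y/f
    w=d["M"][:3,:3]@np.array([X,Y,1.]); return d["M"][:3,3],w
def at(d,u,v,z):
    o,w=ray(d,u,v); return (o+w*(z-o[2])/w[2]).round(1)
def proj(d,p):
    q=np.linalg.inv(d["M"])@np.append(p,1); X,Y=q[:2]/q[2]; f=1+d["k1"]*(X*X+Y*Y)
    return np.array([d["fx"]*X*f+d["cx"],d["fy"]*Y*f+d["cy"]]).round(1)
def crop(d,x0,y0,w,h,s,fn):
    cv2.imwrite(f"pics/{fn}.png",cv2.resize(d["px"][y0:y0+h,x0:x0+w,::-1],None,fx=s,fy=s,interpolation=cv2.INTER_CUBIC))
E
python3 -c "
from h import *
s=ctrl.sense();print(s)
for n in('top','scene'):
  d=cap(n,n);print(d['fx'],d['cx'],d['cy'],d['k1'],d['M'].round(2))
c=ctrl.capture('wrist');print(c['mount'])
"
```

```text
pics
{'time_s': 0.0, 'joints': array([-1.36038804e+00,  3.13467119e-01,  1.49843402e+00,  8.48264137e-06,
        1.33100752e+00, -2.23397423e-01]), 'dq': array([-3.43739511e-05,  3.03269028e-04, -8.56962285e-04, -1.03133696e-03,
       -1.31380957e-03,  6.12453997e-04]), 'tau': array([ 1.26364437e-03, -4.12250590e+01, -2.59748733e+01, -5.88066086e-05,
        3.99627839e-03,  4.52236827e-05]), 'eef_pos': array([ 220.6133898 , -476.1387357 ,  247.72745731]), 'ee_rot': array([-4.71185339e-04,  8.42711276e-01, -5.38365370e-01, -4.59316350e-04]), 'force': array([-0.77177044, -0.211286  , -0.26903573]), 'wrist_torque': array([ 0.00089769, -0.04407219, -0.02188871]), 'grip_width': 0.99555664021454}
583.4556186941053 311.1707365971596 232.7944225408138 0.009456390249734024 [[ 3.00000e-02 -1.00000e+00  8.00000e-02  4.01500e+02]
 [-1.00000e+00 -3.00000e-02 -1.00000e-02  5.39000e+00]
 [ 1.00000e-02 -8.00000e-02 -1.00000e+00  1.57128e+03]
 [ 0.00000e+00  0.00000e+00  0.00000e+00  1.00000e+00]]
512.8626476241432 327.2139903966019 247.65420201317394 0.02034125167666293 [[-3.00000e-01  8.00000e-01 -5.20000e-01  1.09765e+03]
 [ 9.50000e-01  2.50000e-01 -1.80000e-01  1.77090e+02]
 [-1.00000e-02 -5.50000e-01 -8.40000e-01  9.72890e+02]
 [ 0.00000e+00  0.00000e+00  0.00000e+00  1.00000e+00]]
[[ 9.99999327e-01  1.14789636e-03 -1.69435503e-04  1.21826777e+00]
 [-1.04371713e-03  9.53656508e-01  3.00895621e-01 -7.69106568e+01]
 [ 5.06980257e-04 -3.00895241e-01  9.53657065e-01 -1.24547986e+02]
 [ 0.00000000e+00  0.00000000e+00  0.00000000e+00  1.00000000e+00]]
```

View pics/top.png

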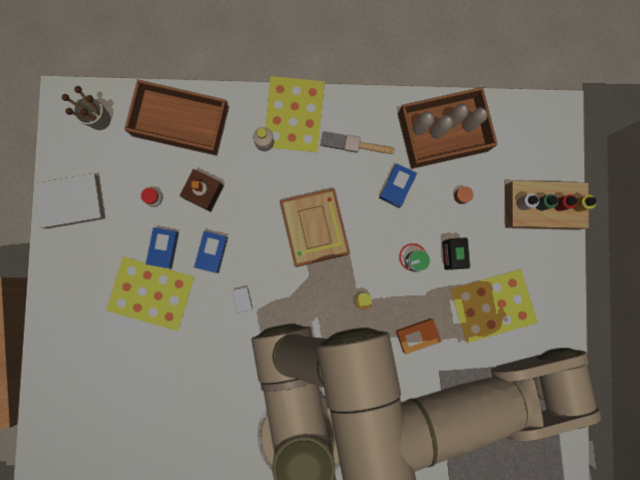

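View pics/scene.png

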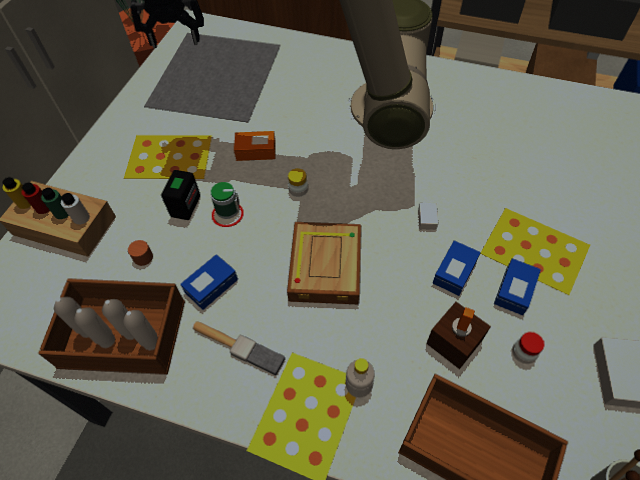

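Top view shows three blue cartons at (162,247), (211,252) and (398,186). The orange box at (419,336) is the lookalike. The case is at (315,228) with its green dot at (299,253) and red dot at (330,199). The stand is at (202,190), the scanner at (456,253), and the green can at (417,261), on the ring's edge. The only other green thing is a bottle in the rack, (548,201), so the can at (417,261) is the one meant. I'll take enlarged crops next.

```bash
python3 -c "
from h import *
d=load('top')
a=cv2.resize(d['px'][165:280,140:350,::-1],None,fx=3.8,fy=3.8,interpolation=3)
cv2.imwrite('pics/c1.png',a)
crop(d,370,160,110,110,5,'c2')
for n,u,v,z in [('case',315,228,45),('stand',202,190,70),('green',299,253,45),('red',330,199,45),('can',417,261,72),('ring',413,257,0),('scan',456,253,85),('a',162,247,40),('b',211,252,40),('c',398,186,40)]: print(n,at(d,u,v,z))
"
```

```text
case [542.7 -16.6  45. ]
stand [631.6 279.   70. ]
green [475.9  23.6  45. ]
red [620.6 -54.3  45. ]
can [ 461.8 -280.7   72. ]
ring [ 475.2 -283.5    0. ]
scan [ 484.3 -377.7   85. ]
a [482.7 382.8  40. ]
b [472.9 254.3  40. ]
c [ 660.9 -234.3   40. ]
```

View pics/c1.png

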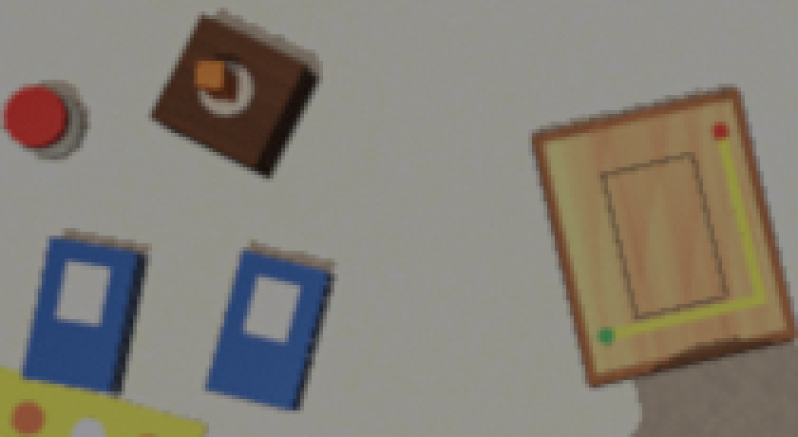

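View pics/c2.png

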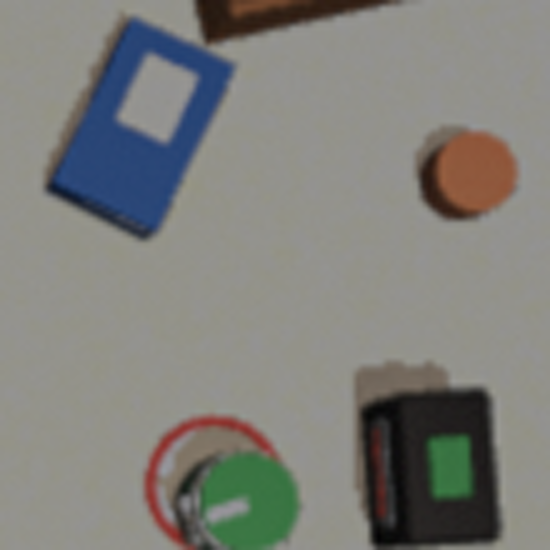

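```bash
cat >> h.py <<'E'
from scipy.optimize import least_squares
def fit(d,pts,uv,z,guess):
    """planar pose (x,y,yaw) of points pts (N,3 in object frame with z offset from z) to pixels"""
    pts=np.array(pts,float)
    def P(p): return np.c_[p[0]+np.cos(p[2])*pts[:,0]-np.sin(p[2])*pts[:,1],p[1]+np.sin(p[2])*pts[:,0]+np.cos(p[2])*pts[:,1],np.full(len(pts),z)+(pts[:,2] if pts.shape[1]>2 else 0)]
    r=least_squares(lambda p:(np.array([proj(d,q) for q in P(p)])-uv).ravel(),guess,x_scale=[100,100,1],diff_step=1e-3)
    return r.x.round(3),np.abs(r.fun).max().round(2)
def plan(xyz,yaw,sym=True,turn_first=False):
    T=tool(); y0=np.arctan2(T[1,0],T[0,0]); d=yaw-y0
    per=np.pi if sym else 2*np.pi; d=(d+per/2)%per-per/2
    dp=np.array(xyz)-T[:3,3]
    th=y0+d if turn_first else y0
    c,s=np.cos(th),np.sin(th)
    sh=np.array([c*dp[0]+s*dp[1], s*dp[0]-c*dp[1], -dp[2]])
    print("shift tool(m)",(sh/1000).round(4),"rz",round(-d,3),"yaw0",round(y0,3),"tilt",T[:2,2].round(4),"j",ctrl.sense()["joints"].round(2),"t",round(ctrl.sense()["time_s"],2))
E
python3 -c "
from h import *
d=load('top')
q=lambda L:np.array(L)/3.8+[140,165]
print('case',fit(d,[(90,75),(90,-75),(-90,-75),(-90,75),(-58,55),(-58,-55),(62,-55)],q([(533,132),(738,90),(795,343),(592,386),(606,336),(764,298),(720,131)]),45,[542,-16,1]))
print('stand',fit(d,[(40,-40),(-40,-40),(-40,40),(40,40)],q([(308,78),(264,170),(153,117),(203,14)]),70,[631,279,.5]))
B=[(50,31),(50,-31),(-50,-31),(-50,31)]
print('A',fit(d,B,q([(50,236),(137,250),(112,394),(23,375)]),40,[482,382,1.4])) 
print('B',fit(d,B,q([(243,248),(326,266),(298,409),(206,389)]),40,[472,254,1.4])) 
q=lambda L:np.array(L)/5+[370,160]
print('C',fit(d,B,q([(131,17),(235,68),(156,228),(50,185)]),40,[660,-234,1.4])) 
for u,v in q([(250,500),(222,512)]): print(at(d,u,v,72))
print('ring',at(d,*q([(213,484)])[0],0))
print('scan front',[at(d,*p,85) for p in q([(376,406),(382,542),(488,392),(498,540)])])
plan([555,170,260],1.0)
"
```

```text
case (array([ 5.44508e+02, -1.74970e+01,  2.83000e-01]), np.float64(2.59))
stand (array([6.31555e+02, 2.82842e+02, 4.44000e-01]), np.float64(15.63))
A (array([482.889, 388.281,   1.171]), np.float64(28.25))
B (array([474.032, 254.979,   0.649]), np.float64(17.79))
C (array([ 6.63090e+02, -2.37856e+02,  3.19000e-01]), np.float64(15.0))
[ 464.6 -288.4   72. ]
[ 458.1 -274.    72. ]
ring [ 475.8 -282.4    0. ]
scan front [array([ 513.8, -349.9,   85. ]), array([ 444.4, -353.3,   85. ]), array([ 522.5, -407.2,   85. ]), array([ 446.9, -412.5,   85. ])]
shift tool(m) [-0.4458 -0.575  -0.0121] rz 1.005 yaw0 -1.137 tilt [-0.0002  0.0009] j [-1.36  0.31  1.5  -0.    1.33 -0.22] t 0.15
```

```bash
sed -i 's/+d\["cy"\]\]).round(1)/+d["cy"]])/' h.py
cat > fits.py <<'E'
from h import *
d=load('top')
q=lambda L:np.array(L)/3.8+[140,165]
print('case',fit(d,[(90,75),(90,-75),(-90,-75),(-90,75),(-58,55),(-58,-55),(62,-55)],q([(533,132),(738,90),(795,343),(592,386),(606,336),(764,298),(720,131)]),45,[542,-16,.2]))
print('stand',fit(d,[(40,-40),(-40,-40),(-40,40),(40,40)],q([(308,78),(264,170),(153,117),(203,14)]),70,[631,279,0]))
B=[(50,31),(50,-31),(-50,-31),(-50,31)]
print('A',fit(d,B,q([(50,236),(137,250),(112,394),(23,375)]),40,[482,382,0])) 
print('B',fit(d,B,q([(243,248),(326,266),(298,409),(206,389)]),40,[472,254,0])) 
q=lambda L:np.array(L)/5+[370,160]
print('C',fit(d,B,q([(131,17),(235,68),(156,228),(50,185)]),40,[660,-234,0])) 
E
python3 fits.py; python3 -c "
from h import *
d=load('top'); q=lambda L:np.array(L)/3.8+[140,165]
print('handle top',at(d,*q([(210,77)])[0],136))
plan([625,275,270],-0.4)"
```

```text
case (array([ 5.4485e+02, -1.6438e+01,  2.4900e-01]), np.float64(1.29))
stand (array([ 6.31829e+02,  2.81450e+02, -4.40000e-01]), np.float64(2.39))
A (array([ 4.81326e+02,  3.84868e+02, -1.42000e-01]), np.float64(0.7))
B (array([ 4.74798e+02,  2.55394e+02, -1.86000e-01]), np.float64(0.6))
C (array([ 6.63984e+02, -2.35861e+02, -4.25000e-01]), np.float64(1.13))
handle top [632.9 284.1 136. ]
shift tool(m) [-0.5117 -0.6827 -0.0221] rz -0.737 yaw0 -1.137 tilt [-0.0002  0.0009] j [-1.36  0.31  1.5  -0.    1.33 -0.22] t 0.15
```

```bash
python3 -m jog '0 -0.034 -0.045 -0.002 0 0 0;0 -0.034 -0.045 -0.002 0 0 0;0 -0.034 -0.045 -0.002 0 0 0;0 -0.034 -0.045 -0.002 0 0 0;0 -0.034 -0.045 -0.002 0 0 0;0 -0.034 -0.045 -0.002 0 0 0;0 -0.034 -0.045 -0.002 0 0 0;0 -0.034 -0.045 -0.002 0 0 0;0 -0.034 -0.045 -0.002 0 0 0;0 -0.034 -0.045 -0.002 0 0 0;0 -0.034 -0.045 -0.002 0 0 0;0 -0.034 -0.045 0 0 0 0'
python3 -c "
from h import *
plan([625,275,270],-0.44)"
```

```text
time_s: 1.65
eef_pos: [539.8, 122.6, 270.3]
ee_rot: [0.0, 0.843, -0.538, 0.0]
force: [-0.2, -0.4, 0.5]
grip_width: 0.998
shift tool(m) [-0.1024 -0.1414  0.0003] rz -0.697 yaw0 -1.137 tilt [ 0.0001 -0.0001] j [ 0.01  0.36  1.37 -0.    1.41  1.15] t 1.65
```

```bash
python3 -m jog '0 -0.034 -0.047 0 0 0 0;0 -0.034 -0.047 0 0 0 0;0 -0.034 -0.047 0 0 0 0;0 0 0 0 0 0 -0.175;0 0 0 0 0 0 -0.175;0 0 0 0 0 0 -0.175;0 0 0 0 0 0 -0.172;0 0 0 0 0 0 0'
python3 -c "
from h import *
d=cap('wrist','w1')
plan([632,283,270],-0.44)"
```

```text
time_s: 2.65
eef_pos: [624.2, 272.6, 269.9]
ee_rot: [0.0, 0.976, -0.219, -0.0]
force: [-0.0, 0.5, 0.7]
grip_width: 0.995
shift tool(m) [ 0.0026 -0.0127 -0.    ] rz -0.004 yaw0 -0.444 tilt [-0.0005 -0.0001] j [0.24 0.67 0.89 0.   1.58 0.68] t 2.7
```

View pics/w1.png

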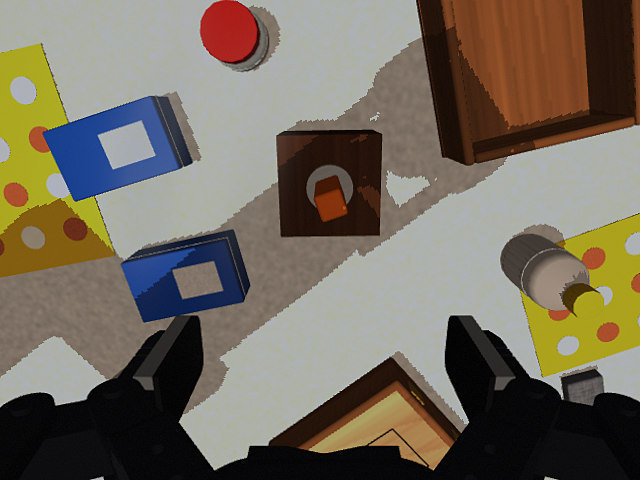

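Wrist view: the stand top's corners are about (277,131), (381,131), (380,236) and (281,236). The handle top is near (331,206) and twisted relative to the stand. Taking a crop to measure it.

```bash
python3 -c "
from h import *
d=load('w1'); crop(d,265,120,130,125,4.6,'w1c')
print(at(d,330,206,136),at(d,328,184,70))"
```

```text
[635.8 286.  136. ] [636.2 288.4  70. ]
```

View pics/w1c.png

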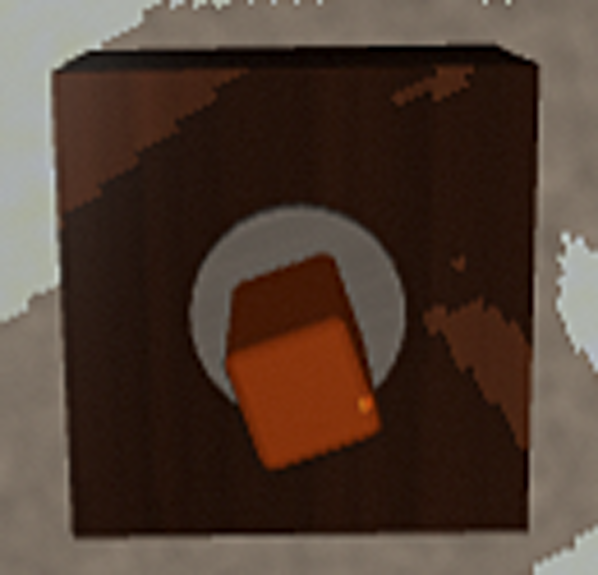

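```bash
python3 -c "
from h import *
d=load('w1'); q=lambda L:np.array(L)/4.6+[265,120]
print('stand',fit(d,[(-40,40),(40,40),(40,-40),(-40,-40)],q([(53,72),(539,66),(528,530),(73,536)]),70,[632,282,-.44]))
r=fit(d,[(-9,9),(9,9),(9,-9),(-9,-9)],q([(226,357),(341,317),(381,428),(272,470)]),136,[632,282,-.1]);print('handle',r)
print('collar',at(d,*q([(298,312)])[0],76))
plan([*r[0][:2],270],r[0][2]);
"
```

```text
stand (array([ 6.36380e+02,  2.85506e+02, -4.27000e-01]), np.float64(0.58))
handle (array([ 6.36645e+02,  2.85854e+02, -7.90000e-02]), np.float64(1.8))
collar [636.6 286.2  76. ]
shift tool(m) [ 0.0056 -0.0173 -0.    ] rz -0.365 yaw0 -0.444 tilt [-0.0005 -0.0001] j [0.24 0.67 0.89 0.   1.58 0.68] t 2.7
```

```bash
python3 -m jog '0 0.0056 -0.0173 0 0 0 0;0 0 0 0 0 0 -0.183;0 0 0 0 0 0 -0.182;0 0 0 0 0 0 0;0 0 0 0.03 0 0 0;0 0 0 0.036 0 0 0;0 0 0 0 0 0 0'
python3 -c "
from h import *
d=cap('wrist','w2')
print(at(d,*proj(d,[636.5,286,136]),136),proj(d,[636.5,286,136]))
plan([636.5,286,104],-.08)"
```

```text
time_s: 3.58
eef_pos: [635.7, 285.6, 201.7]
ee_rot: [0.001, 0.999, -0.04, -0.003]
force: [0.3, -0.2, 0.1]
grip_width: 1.001
[636.5 286.  136. ] [324.58289576 270.14968548]
shift tool(m) [-0.     -0.0002  0.1003] rz 0.001 yaw0 -0.079 tilt [-0.0013 -0.0003] j [0.25 0.74 0.93 0.   1.46 0.33] t 3.62
```

View pics/w2.png

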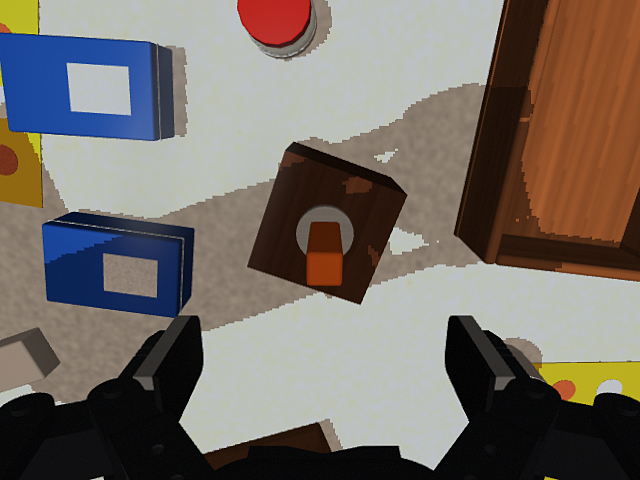

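The handle now sits square in the view, centred at (324,270) as predicted. Descending to grip it.

```bash
python3 -m jog '0 0 0 0.03 0 0 0;0 0 0 0.03 0 0 0;0 0 0 0.025 0 0 0;0 0 0 0.014 0 0 0;255 0 0 0 0 0 0;255 0 0 0 0 0 0;255 0 0 0 0 0 0;255 0 0 0 0 0 0;255 0 0 0 0 0 0;255 0 0 0 0 0 0;255 0 0 0 0 0 0' 60; python3 -c "
from h import *
print(ctrl.sense()['force'],ctrl.sense()['wrist_torque']); plan([636.5,286,214],-.08)"
```

```text
time_s: 5.0
eef_pos: [636.9, 286.0, 106.1]
ee_rot: [-0.0, 0.999, -0.038, 0.001]
force: [-1.7, -0.2, 5.8]
grip_width: 0.203
[-1.6805705  -0.15638307  5.77299011] [-0.08801589  0.11118796  0.04039836]
shift tool(m) [-0.0004 -0.     -0.1079] rz 0.005 yaw0 -0.075 tilt [0.0012 0.0003] j [0.25 0.82 1.06 0.   1.26 0.33] t 5.0
```

```bash
python3 -m jog '255 0 0 -0.02 0 0 0;255 0 0 -0.045 0 0 0;255 0 0 -0.043 0 0 0;255 0 0 0 0 0 0;255 0 0 0 0 0 0'
python3 -c "
from h import *
print(ctrl.sense()['force'],ctrl.sense()['grip_width']);plan([547,-110,214],-.08)"
```

```text
time_s: 5.62
eef_pos: [636.2, 285.8, 211.7]
ee_rot: [0.0, 0.999, -0.037, -0.001]
force: [0.5, -0.6, -1.1]
grip_width: 0.206
[ 0.54039949 -0.59312482 -1.1312658 ] 0.20565835793877574
shift tool(m) [-0.0593  0.4014 -0.0023] rz 0.005 yaw0 -0.075 tilt [-0.0024 -0.0006] j [0.25 0.74 0.92 0.   1.48 0.33] t 5.62
```

```bash
python3 -m jog '255 -0.006 0.04 0 0 0 0;255 -0.006 0.04 0 0 0 0;255 -0.006 0.04 0 0 0 0;255 -0.006 0.04 0 0 0 0;255 -0.006 0.04 0 0 0 0;255 -0.006 0.04 0 0 0 0;255 -0.006 0.04 0 0 0 0;255 -0.006 0.04 0 0 0 0;255 -0.006 0.04 0 0 0 0;255 -0.006 0.04 0 0 0 0;255 0 0 0 0 0 0;255 0 0 0 0 0 0'
python3 -c "
from h import *
cap('wrist','w3')
plan([547,-110,214],-.08)"
```

```text
time_s: 7.12
eef_pos: [546.6, -107.9, 212.2]
ee_rot: [-0.001, 0.999, -0.037, -0.001]
force: [-0.4, 0.8, -1.0]
grip_width: 0.205
shift tool(m) [ 0.0005  0.0024 -0.0015] rz 0.006 yaw0 -0.074 tilt [-0.0014  0.0009] j [-0.4   0.41  1.45  0.    1.28 -0.33] t 7.17
```

View pics/w3.png

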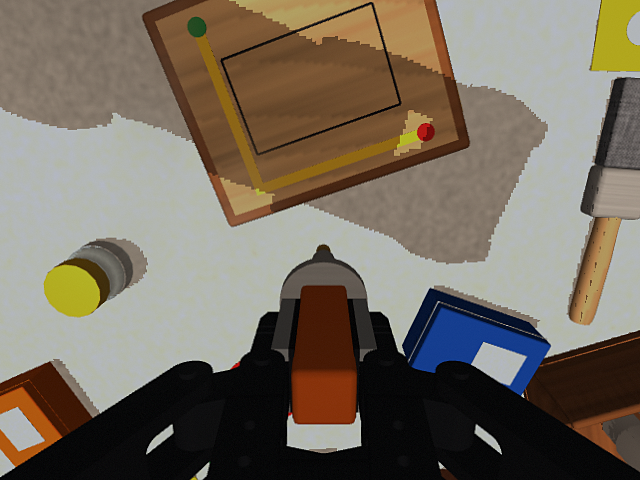

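The case is in full view: green dot (197,27), seam corner (261,189), red dot (426,132). The black rectangle's corners are (221,60), (372,3), (400,104) and (258,154).

```bash
python3 -c "
from h import *
d=load('w3')
pts=[(-58,55),(-58,-55),(62,-55),(-51,32),(51,32),(51,-32),(-51,-32),(-90,-75),(90,-75)]
uv=np.array([(197,27),(261,189),(426,132),(221,60),(372,3),(400,104),(258,154),(232,226),(468,146)])
for k in (7,9): print(fit(d,pts[:k],uv[:k],45,[547,-14,.25]))
c,e=fit(d,pts,uv,45,[547,-14,.25])
for p in pts: print(p,(proj(d,[c[0]+np.cos(c[2])*p[0]-np.sin(c[2])*p[1],c[1]+np.sin(c[2])*p[0]+np.cos(c[2])*p[1],45])).round(1))
print('ball proj',proj(d,[546.6,-107.9,112]),proj(d,[546.6,-107.9,157+0]))
print('ring?')
"
```

```text
(array([ 5.4614e+02, -1.5272e+01,  2.5800e-01]), np.float64(0.87))
(array([ 5.45976e+02, -1.50230e+01,  2.58000e-01]), np.float64(4.88))
(-58, 55) [196.6  26.7]
(-58, -55) [260. 189.]
(62, -55) [425.7 131.7]
(-51, 32) [220.8  59.5]
(51, 32) [372.   2.]
(51, -32) [400.6 103.5]
(-51, -32) [257.2 154.3]
(-90, -75) [229.1 229.2]
(90, -75) [472.9 146.7]
ball proj [322.92185422 248.79638508] [322.48877364 279.86732815]
ring?
```

```bash
python3 -m jog '255 0 0 0 0 0 -0.167;255 0 0 0 0 0 -0.166;255 0 0 0 0 0 0'
python3 -c "
from h import *
plan([476,23.1,165],.258)"
```

```text
time_s: 7.55
eef_pos: [546.9, -107.5, 213.0]
ee_rot: [-0.0, 0.992, 0.129, -0.0]
force: [-0.1, 0.2, -1.4]
grip_width: 0.203
shift tool(m) [-0.0353 -0.1444  0.048 ] rz -0.0 yaw0 0.258 tilt [-0.0005  0.0004] j [-0.4   0.41  1.45  0.    1.28 -0.66] t 7.55
```

```bash
python3 -m jog '255 -0.009 -0.036 0 0 0 0;255 -0.009 -0.036 0 0 0 0;255 -0.009 -0.036 0 0 0 0;255 -0.008 -0.036 0 0 0 0;255 0 0 0.024 0 0 0;255 0 0 0.024 0 0 0;255 0 0 0 0 0 0;255 0 0 0 0 0 0'
python3 -c "
from h import *
s=ctrl.sense();print(s['force']);plan([476,23.1,140.5],.258)
cap('wrist','w4')"
```

```text
time_s: 8.55
eef_pos: [476.7, 21.9, 166.2]
ee_rot: [0.0, 0.992, 0.128, 0.001]
force: [0.3, 0.5, -0.1]
grip_width: 0.2
[ 0.25108911  0.5088572  -0.09382298]
shift tool(m) [-0.0004 -0.0013  0.0257] rz -0.001 yaw0 0.257 tilt [ 0.0012 -0.0002] j [-0.2   0.29  1.75  0.    1.09 -0.46] t 8.55
```

View pics/w4.png

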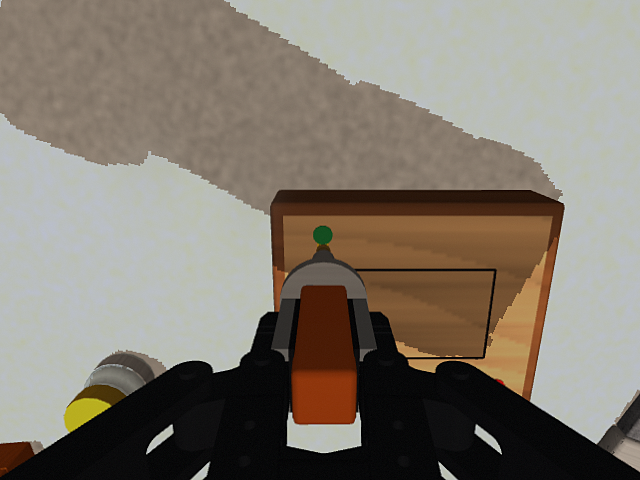

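The tip at (323,247) lines up with the green dot at (323,235). Lowering slowly onto it.

```bash
python3 -c "
from h import *
d=load('w4');print(at(d,323,235,45))"
python3 -m jog '255 0 -0.001 0.007 0 0 0;255 0 0 0.006 0 0 0;255 0 0 0.005 0 0 0;255 0 0 0.004 0 0 0;255 0 0 0.003 0 0 0;255 0 0 0 0 0 0;255 0 0 0 0 0 0;255 0 0 0 0 0 0'
python3 -c "
from h import *
s=ctrl.sense();print(s['force'],s['wrist_torque']);plan([476,23.1,140.5],.258)"
```

```text
[476.3  23.4  45. ]
time_s: 9.6
eef_pos: [476.0, 22.8, 140.4]
ee_rot: [0.0, 0.992, 0.129, 0.0]
force: [-2.0, -0.0, 0.5]
grip_width: 0.205
[-1.97469484 -0.03120833  0.51579195] [0.01305562 0.25009779 0.0081757 ]
shift tool(m) [ 0.0001 -0.0003 -0.0001] rz 0.0 yaw0 0.258 tilt [ 0. -0.] j [-0.2   0.33  1.78 -0.    1.03 -0.46] t 9.6
```

```bash
python3 -m jog '255 0 0.003 0 0 0 0;255 0 0.003 0 0 0 0;255 0 0.003 0 0 0 0;255 0 0.003 0 0 0 0;255 0 0.003 0 0 0 0;255 0 0.003 0 0 0 0;255 0 0.003 0 0 0 0;255 0 0.003 0 0 0 0;255 0 0.003 0 0 0 0;255 0 0.003 0 0 0 0;255 0 0.003 0 0 0 0;255 0 0.003 0 0 0 0'
python3 -c "
from h import *
s=ctrl.sense();print(s['force'],s['wrist_torque']);plan([504,-83.3,140.5],.258)"
```

```text
time_s: 11.1
eef_pos: [485.2, -12.2, 140.3]
ee_rot: [0.0, 0.992, 0.129, 0.0]
force: [0.3, 0.9, 1.3]
grip_width: 0.203
[0.31101898 0.88393741 1.32728689] [ 0.31796375  0.12288804 -0.0038204 ]
shift tool(m) [ 0.      0.0735 -0.0002] rz -0.0 yaw0 0.258 tilt [ 0. -0.] j [-0.27  0.35  1.76 -0.    1.04 -0.53] t 11.1
```

```bash
python3 -m jog '255 0 0.003 0 0 0 0;255 0 0.003 0 0 0 0;255 0 0.003 0 0 0 0;255 0 0.003 0 0 0 0;255 0 0.003 0 0 0 0;255 0 0.003 0 0 0 0;255 0 0.003 0 0 0 0;255 0 0.003 0 0 0 0;255 0 0.003 0 0 0 0;255 0 0.003 0 0 0 0;255 0 0.003 0 0 0 0;255 0 0.003 0 0 0 0'
python3 -m jog '255 0 0.003 0 0 0 0;255 0 0.003 0 0 0 0;255 0 0.003 0 0 0 0;255 0 0.003 0 0 0 0;255 0 0.003 0 0 0 0;255 0 0.003 0 0 0 0;255 0 0.003 0 0 0 0;255 0 0.003 0 0 0 0;255 0 0.003 0 0 0 0;255 0 0.003 0 0 0 0;255 0 0.003 0 0 0 0;255 0 0.003 0 0 0 0'
python3 -c "
from h import *
s=ctrl.sense();print(s['force'],s['wrist_torque']);plan([504,-83.3,140.5],.258);plan([620,-52.7,140.5],.258)"
```

```text
time_s: 12.6
eef_pos: [494.4, -47.0, 140.3]
ee_rot: [-0.0, 0.992, 0.129, -0.0]
force: [-0.4, 1.7, 1.2]
grip_width: 0.206
time_s: 14.1
eef_pos: [503.6, -81.8, 140.3]
ee_rot: [0.0, 0.992, 0.129, -0.0]
force: [-0.9, 0.9, 0.8]
grip_width: 0.201
[-0.89055     0.94323644  0.76531166] [0.32177694 0.08415259 0.01291719]
shift tool(m) [-0.      0.0015 -0.0002] rz 0.0 yaw0 0.258 tilt [-0. -0.] j [-0.39  0.39  1.69 -0.    1.06 -0.65] t 14.1
shift tool(m) [ 0.12    0.0015 -0.0002] rz 0.0 yaw0 0.258 tilt [-0. -0.] j [-0.39  0.39  1.69 -0.    1.06 -0.65] t 14.1
```

Now the second leg.

```bash
python3 -m jog '255 0 0.001 0 0 0 0;255 0 0 0 0 0 0;255 0.003 0 0 0 0 0;255 0.003 0 0 0 0 0;255 0.003 0 0 0 0 0;255 0.003 0 0 0 0 0;255 0.003 0 0 0 0 0;255 0.003 0 0 0 0 0;255 0.003 0 0 0 0 0;255 0.003 0 0 0 0 0;255 0.003 0 0 0 0 0;255 0.003 0 0 0 0 0'
python3 -m jog '255 0.003 0 0 0 0 0;255 0.003 0 0 0 0 0;255 0.003 0 0 0 0 0;255 0.003 0 0 0 0 0;255 0.003 0 0 0 0 0;255 0.003 0 0 0 0 0;255 0.003 0 0 0 0 0;255 0.003 0 0 0 0 0;255 0.003 0 0 0 0 0;255 0.003 0 0 0 0 0;255 0.003 0 0 0 0 0;255 0.003 0 0 0 0 0'
python3 -c "
from h import *
plan([620,-52.7,140.5],.258)"
```

```text
time_s: 15.6
eef_pos: [533.0, -74.9, 140.3]
ee_rot: [-0.0, 0.992, 0.129, -0.0]
force: [-1.2, 0.4, 0.8]
grip_width: 0.203
time_s: 17.1
eef_pos: [567.8, -65.7, 140.3]
ee_rot: [-0.0, 0.992, 0.129, -0.0]
force: [-1.9, 0.3, 0.7]
grip_width: 0.208
shift tool(m) [ 0.0538  0.0007 -0.0002] rz 0.0 yaw0 0.258 tilt [-0.  0.] j [-0.32  0.52  1.49  0.    1.13 -0.58] t 17.1
```

```bash
python3 -m jog '255 0.003 0 0 0 0 0;255 0.003 0 0 0 0 0;255 0.003 0 0 0 0 0;255 0.003 0 0 0 0 0;255 0.003 0 0 0 0 0;255 0.003 0 0 0 0 0;255 0.003 0 0 0 0 0;255 0.003 0 0 0 0 0;255 0.003 0 0 0 0 0;255 0.003 0 0 0 0 0;255 0.003 0 0 0 0 0;255 0.003 0 0 0 0 0'
python3 -m jog '255 0.003 0 0 0 0 0;255 0.003 0 0 0 0 0;255 0.003 0 0 0 0 0;255 0.003 0 0 0 0 0;255 0.003 0 0 0 0 0;255 0.002 0 0 0 0 0;255 0 0 0 0 0 0;255 0 0 0 0 0 0'
python3 -c "
from h import *
cap('wrist','w5')
d=load('w5');print(proj(d,[620.1,-52.7,45]))
plan([620,-52.7,140.5],.258);plan([636.2,285.8,215],-0.08,turn_first=True)"
```

```text
time_s: 18.6
eef_pos: [602.7, -56.6, 140.3]
ee_rot: [-0.0, 0.992, 0.129, 0.0]
force: [-1.7, -0.1, 0.1]
grip_width: 0.201
time_s: 19.6
eef_pos: [619.2, -52.2, 140.5]
ee_rot: [0.0, 0.992, 0.129, 0.001]
force: [0.4, 1.1, 0.4]
grip_width: 0.202
[324.31089876 252.38278217]
shift tool(m) [ 0.0007  0.0007 -0.    ] rz -0.0 yaw0 0.258 tilt [0.001  0.0001] j [-0.27  0.62  1.33  0.    1.2  -0.53] t 19.65
shift tool(m) [-0.01   -0.3383 -0.0745] rz 0.338 yaw0 0.258 tilt [0.001  0.0001] j [-0.27  0.62  1.33  0.    1.2  -0.53] t 19.65
```

View pics/w5.png

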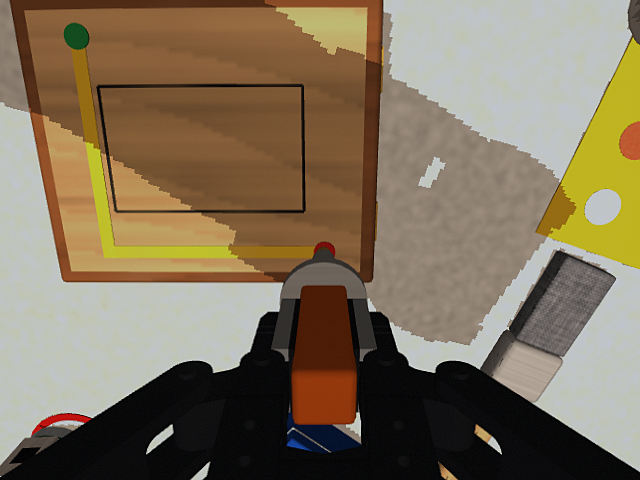

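The ball is on the red dot at (325,248). Lifting and heading back to the stand.

```bash
python3 -m jog '255 0 0 -0.025 0 0 0;255 0 0 -0.05 0 0 0;255 0 0 0 0 0 0.169;255 0 0 0 0 0 0.169;255 -0.0014 -0.048 0 0 0 0;255 -0.0014 -0.048 0 0 0 0;255 -0.0014 -0.048 0 0 0 0;255 -0.0014 -0.048 0 0 0 0;255 -0.0014 -0.048 0 0 0 0;255 -0.0014 -0.049 0 0 0 0;255 -0.0015 -0.049 0 0 0 0;255 0 0 0 0 0 0'
python3 -m jog '255 0 0 0 0 0 0'
python3 -c "
from h import *
plan([636.5,285.8,215],-0.08);cap('wrist','w6')"
```

```text
time_s: 21.15
eef_pos: [635.1, 288.7, 214.3]
ee_rot: [-0.0, 0.999, -0.038, -0.001]
force: [-0.5, -0.3, -1.4]
grip_width: 0.2
time_s: 21.28
eef_pos: [636.0, 284.9, 214.9]
ee_rot: [0.0, 0.999, -0.04, -0.0]
force: [0.4, -0.3, -1.0]
grip_width: 0.2
shift tool(m) [ 0.0005 -0.0009 -0.0001] rz -0.0 yaw0 -0.08 tilt [-0.0007 -0.0006] j [ 0.25  0.74  0.92 -0.    1.48  0.33] t 21.27
```

View pics/w6.png

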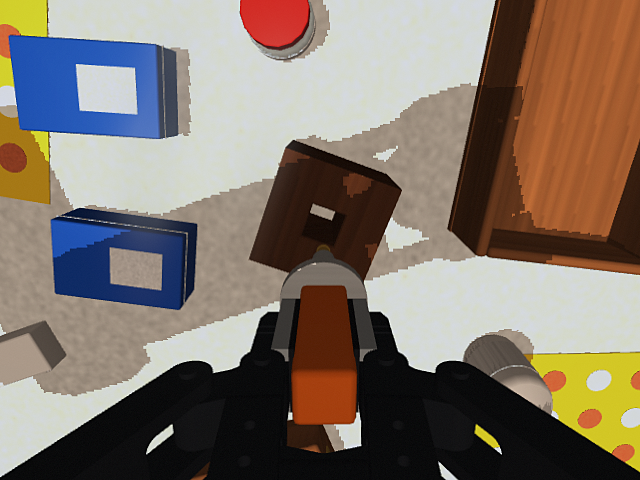

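The hole mouth shows at about (323,222), just ahead of the tip at (323,247).

```bash
python3 -c "
from h import *
d=load('w6');print(at(d,323,222,70))"
python3 -m jog '255 0.0005 -0.001 0.03 0 0 0;255 0 0 0.02 0 0 0;255 0 0 0 0 0 0'
```

```text
[636.3 288.4  70. ]
time_s: 21.7
eef_pos: [636.3, 285.0, 164.0]
ee_rot: [0.001, 0.999, -0.041, -0.001]
force: [0.9, 0.4, -0.0]
grip_width: 0.205
```

```bash
python3 -m jog '255 0 -0.001 0.015 0 0 0;255 0 0 0.015 0 0 0;255 0 0 0.012 0 0 0;255 0 0 0.008 0 0 0;255 0 0 0.005 0 0 0;255 0 0 0 0 0 0'
python3 -m jog '255 0 0 0.002 0 0 0;255 0 0 0.001 0 0 0;255 0 0 0 0 0 0'
```

```text
time_s: 22.45
eef_pos: [636.7, 287.4, 110.1]
ee_rot: [0.0, 0.999, -0.04, -0.0]
force: [0.4, -0.2, -0.1]
grip_width: 0.2
time_s: 22.82
eef_pos: [636.7, 287.4, 107.3]
ee_rot: [-0.0, 0.999, -0.04, 0.0]
force: [-0.2, 0.3, -1.5]
grip_width: 0.202
```

```bash
python3 -m jog '255 0 0 0.0012 0 0 0;255 0 0 0 0 0 0;0 0 0 0 0 0 0;0 0 0 0 0 0 0;0 0 0 0 0 0 0;0 0 0 0 0 0 0;0 0 0 -0.03 0 0 0;0 0 0 -0.05 0 0 0;0 0 0 -0.05 0 0 0;0 0 0 0 0 0 0'
python3 -c "
from h import *
cap('wrist','w7'); plan([475,255,180],-.186+np.pi/2)"
```

```text
time_s: 24.08
eef_pos: [637.8, 287.8, 241.0]
ee_rot: [-0.001, 0.999, -0.04, 0.004]
force: [-0.4, -0.5, -0.9]
grip_width: 1.0
shift tool(m) [-0.1589  0.0454  0.0577] rz -1.465 yaw0 -0.08 tilt [0.0032 0.0008] j [ 0.26  0.73  0.88 -0.    1.53  0.34] t 24.12
```

View pics/w7.png

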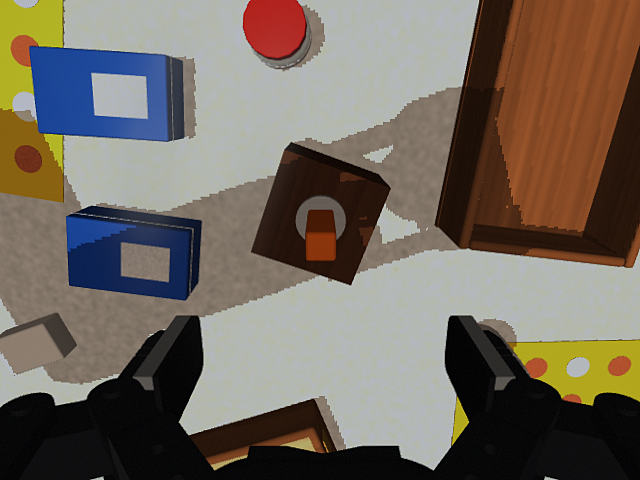

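Burnisher stands in its stand, collar at (320,218). Both left cartons are in view, so I fit them from here: A's top is (31,47), (169,56), (166,141), (40,132) and B's is (68,213), (190,231), (187,300), (69,287).

```bash
python3 -c "
from h import *
d=load('w7'); B=[(-50,31),(50,31),(50,-31),(-50,-31)]
print('A',fit(d,B,np.array([(31,47),(169,56),(166,141),(40,132)]),40,[481,385,-.14]))
b=fit(d,B,np.array([(68,213),(190,231),(187,300),(69,287)]),40,[475,255,-.18])[0]
print('B',b)
print('stand',at(d,320,218,76))
plan([b[0],b[1],120],b[2]+np.pi/2); plan([b[0],b[1],120],b[2]+np.pi/2,turn_first=True)"
```

```text
A (array([ 4.83304e+02,  3.86453e+02, -1.61000e-01]), np.float64(3.84))
B [ 4.76271e+02  2.58586e+02 -2.21000e-01]
stand [637.3 289.4  76. ]
shift tool(m) [-0.158   0.0417  0.1177] rz -1.43 yaw0 -0.08 tilt [0.0032 0.0008] j [ 0.26  0.73  0.88 -0.    1.53  0.34] t 24.12
shift tool(m) [-0.0635 -0.1505  0.1177] rz -1.43 yaw0 -0.08 tilt [0.0032 0.0008] j [ 0.26  0.73  0.88 -0.    1.53  0.34] t 24.12
```

```bash
python3 -m jog '0 -0.04 0.0104 0 0 0 0;0 -0.04 0.0104 0 0 0 0;0 -0.04 0.0104 0 0 0 0;0 -0.038 0.0104 0 0 0 0;0 0 0 0.01 0 0 -0.179;0 0 0 0.01 0 0 -0.179;0 0 0 0.01 0 0 -0.179;0 0 0 0.01 0 0 -0.179;0 0 0 0.01 0 0 -0.179;0 0 0 0.01 0 0 -0.179;0 0 0 0 0 0 -0.179;0 0 0 0 0 0 -0.177'
python3 -m jog '0 0 0 0 0 0 0'
python3 -c "
from h import *
d=cap('wrist','w8')
for s in [(-50,31),(50,31),(50,-31),(-50,-31)]:
  c,k=np.cos(-.2),np.sin(-.2); print(proj(d,[476+c*s[0]-k*s[1],257+k*s[0]+c*s[1],40]).round())
plan([476.3,258,31],-.2+np.pi/2)"
```

```text
time_s: 25.62
eef_pos: [475.1, 258.3, 174.4]
ee_rot: [-0.001, 0.779, 0.627, -0.001]
force: [-0.4, -0.1, -0.6]
grip_width: 1.001
time_s: 25.75
eef_pos: [475.3, 258.4, 174.9]
ee_rot: [-0.0, 0.781, 0.624, -0.001]
force: [-0.3, -0.6, -0.1]
grip_width: 1.001
[372. 154.]
[371. 304.]
[279. 305.]
[271. 156.]
shift tool(m) [-0.0002  0.001   0.1441] rz -0.024 yaw0 1.346 tilt [-0.0018 -0.0005] j [ 0.28  0.42  1.55 -0.    1.18 -1.07] t 25.8
```

View pics/w8.png

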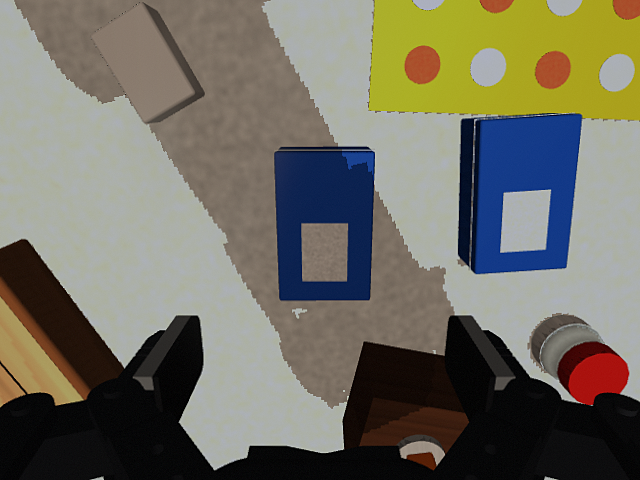

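```bash
python3 -c "
from h import *
d=load('w8'); B=[(-50,-31),(-50,31),(50,31),(50,-31)]
b,e=fit(d,B,np.array([(275,152),(374,152),(370,299),(279,299)]),40,[475,255,-.18]);print('B',b,e)
print('A',fit(d,B,np.array([(480,120),(582,114),(566,267),(478,272)]),40,[475,385,-.18]))
plan([b[0],b[1],26],b[2]+np.pi/2); """
```

```text
B [ 4.73538e+02  2.58365e+02 -2.21000e-01] 1.85
A (array([ 4.80878e+02,  3.87236e+02, -1.44000e-01]), np.float64(2.88))
shift tool(m) [-0.0005 -0.0018  0.1491] rz -0.003 yaw0 1.346 tilt [-0.0018 -0.0005] j [ 0.28  0.42  1.55 -0.    1.18 -1.07] t 25.8
```

```bash
python3 -m jog '0 -0.0005 -0.001 0.045 0 0 0;0 0 0 0.045 0 0 0;0 0 0 0.035 0 0 0;0 0 0 0.022 0 0 0;0 0 0 0 0 0 0;255 0 0 0 0 0 0;255 0 0 0 0 0 0;255 0 0 0 0 0 0;255 0 0 0 0 0 0;255 0 0 0 0 0 0' 40
python3 -m jog '255 0 0 -0.02 0 0 0;255 0 0 -0.05 0 0 0;255 0 0 -0.05 0 0 0;255 0 0 0 0 0 0'
python3 -c "
from h import *
plan([546.1,-15.3,146],.258+np.pi/2)"
```

```text
time_s: 27.05
eef_pos: [475.5, 258.6, 30.4]
ee_rot: [0.0, 0.781, 0.625, 0.001]
force: [-1.2, 0.1, 6.1]
grip_width: 0.718
time_s: 27.55
eef_pos: [476.3, 258.8, 153.0]
ee_rot: [0.001, 0.781, 0.625, 0.004]
force: [-0.3, -0.9, -2.4]
grip_width: 0.714
shift tool(m) [-0.2521  0.1282  0.007 ] rz -0.479 yaw0 1.35 tilt [0.0074 0.0021] j [ 0.28  0.44  1.58 -0.    1.11 -1.07] t 27.55
```

```bash
python3 -m jog '255 -0.042 0.0214 0 0 0 0;255 -0.042 0.0214 0 0 0 0;255 -0.042 0.0214 0 0 0 0;255 -0.042 0.0214 0 0 0 0;255 -0.042 0.0214 0 0 0 0;255 -0.042 0.0212 0 0 0 0;255 0 0 0 0 0 -0.16;255 0 0 0 0 0 -0.16;255 0 0 0 0 0 -0.159;255 0 0 0 0 0 0;255 0 0 0 0 0 0'
python3 -c "
from h import *
plan([546.1,-15.3,76.2],.258+np.pi/2)"
```

```text
time_s: 28.92
eef_pos: [544.4, -15.6, 148.6]
ee_rot: [-0.0, 0.611, 0.791, -0.0]
force: [0.3, -0.3, -0.9]
grip_width: 0.712
shift tool(m) [-0.0001  0.0017  0.0724] rz -0.003 yaw0 1.826 tilt [-0.0009  0.0002] j [-0.24  0.45  1.57 -0.    1.12 -2.07] t 28.93
```

```bash
python3 -m jog '255 0 0.0015 0.03 0 0 -0.003;255 0 0 0.025 0 0 0;255 0 0 0.012 0 0 0;255 0 0 0.003 0 0 0;255 0 0 0.001 0 0 0;255 0 0 0 0 0 0'
python3 -c "
from h import *
plan([546.1,-15.3,75.5],.258+np.pi/2);s=ctrl.sense();print(s['force'])"
```

```text
time_s: 29.68
eef_pos: [546.5, -15.4, 78.8]
ee_rot: [0.001, 0.609, 0.793, 0.0]
force: [-0.7, -0.2, -2.0]
grip_width: 0.717
shift tool(m) [ 0.0002 -0.0004  0.0033] rz 0.003 yaw0 1.832 tilt [ 0.0012 -0.0003] j [-0.24  0.55  1.63 -0.    0.96 -2.07] t 29.68
[-0.72555178 -0.15925059 -2.02832277]
```

```bash
python3 -m jog '255 0 0 0.002 0 0 0;255 0 0 0.001 0 0 0;255 0 0 0 0 0 0;0 0 0 0 0 0 0;0 0 0 0 0 0 0;0 0 0 0 0 0 0;0 0 0 -0.03 0 0 0;0 0 0 -0.05 0 0 0;0 0 0 -0.04 0 0 0;0 0 0 0 0 0 0'
cat > blue.py <<'E'
from h import *
def blues(d,zlist,exclude=None,amin=1500):
    p=d["px"]; h=cv2.cvtColor(p,cv2.COLOR_RGB2HSV)
    m=cv2.inRange(h,(100,120,25),(125,255,255)); m=cv2.morphologyEx(m,cv2.MORPH_CLOSE,np.ones((5,5)))
    for c in cv2.findContours(m,cv2.RETR_EXTERNAL,cv2.CHAIN_APPROX_NONE)[0]:
        if cv2.contourArea(c)<amin: continue
        hull=cv2.convexHull(c)
        ap=cv2.approxPolyDP(hull,6,True)[:,0]
        print('blob',cv2.contourArea(c),ap.tolist())
        for z in zlist:
            w=np.array([at(d,*q[0],z)[:2] for q in hull],np.float32); r=cv2.minAreaRect(w); print('  z',z,np.round(r[0],1),np.round(r[1],1),'ang',round(r[2],1))
E
python3 -c "
from blue import *
d=cap('wrist','w9'); blues(d,[85])
c,s=np.cos(.258),np.sin(.258)
for a,b in [(-50,-31),(-50,31),(50,31),(50,-31)]: print(proj(d,[546.1+c*a-s*b,-15.3+s*a+c*b,85]).round())
plan([475,385,180],-.15+np.pi/2)"
```

```text
time_s: 30.92
eef_pos: [547.3, -15.5, 198.0]
ee_rot: [0.003, 0.609, 0.793, 0.001]
force: [0.2, 0.2, -0.4]
grip_width: 0.996
blob 8088.0 [[31, 209], [95, 254], [43, 332], [10, 360], [0, 355], [0, 219]]
  z 85 [ 626.6 -194.5] [ 56.2 104.2] ang 65.7
blob 16875.5 [[374, 148], [373, 311], [277, 311], [271, 153], [289, 146]]
  z 85 [542.3 -17.4] [101.3  61. ] ang 15.1
[272. 155.]
[383. 155.]
[375. 316.]
[277. 316.]
shift tool(m) [0.4052 0.0344 0.0158] rz 0.411 yaw0 1.832 tilt [ 0.002  -0.0005] j [-0.24  0.4   1.51  0.    1.22 -2.07] t 30.98
```

```bash
python3 -m jog '0 0.0506 0.005 0 0 0 0;0 0.0506 0.005 0 0 0 0;0 0.0506 0.005 0 0 0 0;0 0.0506 0.005 0 0 0 0;0 0.0506 0.005 0 0 0 0;0 0.0506 0.005 0 0 0 0;0 0.0506 0.005 0 0 0 0;0 0.0506 0.005 0 0 0 0;0 0 0 0.01 0 0 0.137;0 0 0 0.01 0 0 0.137;0 0 0 0 0 0 0.137;0 0 0 0 0 0 0'
python3 -m jog '0 0 0 0 0 0 0'
python3 -c "
from blue import *
d=cap('wrist','w10'); blues(d,[40])
plan([481,387,28],-.15+np.pi/2)"
```

```text
time_s: 32.48
eef_pos: [479.8, 385.9, 173.5]
ee_rot: [-0.0, 0.758, 0.653, -0.001]
force: [-0.0, -0.2, -0.2]
grip_width: 1.005
time_s: 32.6
eef_pos: [480.1, 386.0, 174.4]
ee_rot: [-0.0, 0.757, 0.653, -0.001]
force: [-0.1, -0.8, 1.0]
grip_width: 1.002
blob 14366.0 [[371, 151], [378, 157], [371, 303], [283, 302], [279, 156]]
  z 40 [479.3 387.8] [ 61.1 101.9] ang 81.4
shift tool(m) [0.0011 0.0007 0.1466] rz 0.002 yaw0 1.423 tilt [-0.0006 -0.0004] j [ 0.49  0.57  1.3  -0.    1.26 -0.94] t 32.65
```

```bash
python3 -m jog '0 0.0014 0 0.045 0 0 0;0 0 0 0.045 0 0 0;0 0 0 0.035 0 0 0;0 0 0 0.022 0 0 0;0 0 0 0 0 0 0;255 0 0 0 0 0 0;255 0 0 0 0 0 0;255 0 0 0 0 0 0;255 0 0 0 0 0 0;255 0 0 0 0 0 0' 40
python3 -m jog '255 0 0 -0.02 0 0 0;255 0 0 -0.05 0 0 0;255 0 0 -0.055 0 0 0;255 0 0 -0.03 0 0 0;255 0 0 0 0 0 0'
python3 -c "
from h import *
plan([546.1,-15.3,186],.258+np.pi/2)"
```

```text
time_s: 33.9
eef_pos: [481.2, 387.9, 29.8]
ee_rot: [0.0, 0.758, 0.652, 0.001]
force: [0.2, -0.3, 6.8]
grip_width: 0.714
time_s: 34.52
eef_pos: [481.1, 387.9, 186.3]
ee_rot: [0.001, 0.758, 0.652, 0.003]
force: [-0.6, -0.6, -3.2]
grip_width: 0.711
shift tool(m) [-3.890e-01  1.244e-01  3.000e-04] rz -0.408 yaw0 1.421 tilt [0.0048 0.0026] j [ 0.49  0.56  1.29  0.    1.28 -0.93] t 34.52
```

```bash
python3 -m jog '255 -0.0486 0.0156 0 0 0 0;255 -0.0486 0.0156 0 0 0 0;255 -0.0486 0.0156 0 0 0 0;255 -0.0486 0.0156 0 0 0 0;255 -0.0486 0.0156 0 0 0 0;255 -0.0486 0.0156 0 0 0 0;255 -0.0486 0.0156 0 0 0 0;255 -0.0486 0.0156 0 0 0 0;255 0 0 0 0 0 -0.136;255 0 0 0 0 0 -0.136;255 0 0 0 0 0 -0.136;255 0 0 0 0 0 0'
python3 -m jog '255 0 0 0 0 0 0'
python3 -c "
from h import *
plan([547.5,-15.0,115],.258+np.pi/2)"
```

```text
time_s: 36.02
eef_pos: [545.2, -15.5, 181.9]
ee_rot: [-0.001, 0.611, 0.792, -0.0]
force: [-0.8, -0.2, -2.0]
grip_width: 0.718
time_s: 36.15
eef_pos: [545.5, -15.5, 182.5]
ee_rot: [-0.001, 0.611, 0.791, -0.0]
force: [-0.3, 0.5, -1.4]
grip_width: 0.714
shift tool(m) [-0.      0.0021  0.0675] rz -0.002 yaw0 1.826 tilt [-0.0012  0.0003] j [-0.24  0.42  1.53 -0.    1.2  -2.07] t 36.15
```

```bash
python3 -m jog '255 0 0.0015 0.03 0 0 -0.002;255 0 0 0.02 0 0 0;255 0 0 0.01 0 0 0;255 0 0 0.003 0 0 0;255 0 0 0 0 0 0;255 0 0 0 0 0 0'
python3 -c "
from h import *
plan([546.5,-15.0,115],.258+np.pi/2);s=ctrl.sense();print(s['force'])"
```

```text
time_s: 36.9
eef_pos: [547.6, -15.3, 120.8]
ee_rot: [0.001, 0.609, 0.793, 0.0]
force: [0.4, 1.4, -2.0]
grip_width: 0.721
shift tool(m) [ 0.0005 -0.001   0.0058] rz 0.002 yaw0 1.831 tilt [ 0.0012 -0.0003] j [-0.24  0.49  1.59 -0.    1.06 -2.07] t 36.9
[ 0.37660098  1.38812882 -1.95860622]
```

```bash
python3 -m jog '255 0 0 0.003 0 0 0;255 0 0 0.002 0 0 0;255 0 0 0 0 0 0;255 0 0 0 0 0 0'
python3 -m jog '255 0 0 0.0005 0 0 0;255 0 0 0 0 0 0;0 0 0 0 0 0 0;0 0 0 0 0 0 0;0 0 0 0 0 0 0;0 0 0 -0.03 0 0 0;0 0 0 -0.05 0 0 0;0 0 0 -0.04 0 0 0;0 0 0 0 0 0 0'
python3 -c "
from blue import *
d=cap('wrist','w11'); blues(d,[125,85,40])
plan([664,-236,230],-.425+np.pi/2)"
```

```text
time_s: 37.4
eef_pos: [547.3, -15.2, 115.1]
ee_rot: [-0.0, 0.609, 0.793, 0.0]
force: [-0.1, 0.2, -2.5]
grip_width: 0.717
time_s: 38.52
eef_pos: [548.3, -15.4, 237.6]
ee_rot: [0.003, 0.609, 0.793, 0.001]
force: [-0.1, 0.3, -0.2]
grip_width: 0.998
blob 9729.0 [[61, 198], [117, 239], [69, 310], [40, 333], [0, 309], [0, 256], [32, 207]]
  z 125 [ 608.3 -176.9] [51.  89.7] ang 65.5
  z 85 [ 631.  -200.7] [ 59.7 104.9] ang 65.4
  z 40 [ 656.5 -227.5] [ 69.3 121.9] ang 65.5
blob 17683.0 [[366, 140], [379, 156], [373, 313], [277, 314], [271, 157], [285, 140]]
  z 125 [542.7 -17.5] [106.4  61.1] ang 14.9
  z 85 [554.3 -14.3] [124.4  71.5] ang 14.9
  z 40 [567.3 -10.8] [144.8  83. ] ang 14.9
shift tool(m) [-0.2433  0.0558  0.0053] rz 0.685 yaw0 1.831 tilt [ 0.0019 -0.0005] j [-0.24  0.37  1.45 -0.    1.32 -2.07] t 38.58
```

```bash
python3 -m jog '0 -0.0486 0.0112 0 0 0 0;0 -0.0486 0.0112 0 0 0 0;0 -0.0486 0.0112 0 0 0 0;0 -0.0486 0.0112 0 0 0 0;0 -0.0486 0.0112 0 0 0 0;0 0 0 0.015 0 0 0.171;0 0 0 0.015 0 0 0.171;0 0 0 0.015 0 0 0.171;0 0 0 0.015 0 0 0.171;0 0 0 0 0 0 0;0 0 0 0 0 0 0'
python3 -c "
from blue import *
d=cap('wrist','w12'); blues(d,[40])
plan([664,-236,28],-.425+np.pi/2)"
```

```text
time_s: 39.95
eef_pos: [663.9, -235.6, 174.5]
ee_rot: [-0.0, 0.839, 0.544, -0.0]
force: [-0.1, -0.0, 0.6]
grip_width: 1.0
blob 14354.0 [[369, 151], [369, 302], [280, 302], [277, 155]]
  z 40 [ 663.4 -235.1] [ 61.1 102.1] ang 65.5
shift tool(m) [-3.000e-04  1.000e-04  1.469e-01] rz 0.004 yaw0 1.15 tilt [ 0.0004 -0.0002] j [-0.51  0.78  0.95  0.    1.41 -1.66] t 40.0
```

View pics/w12.png

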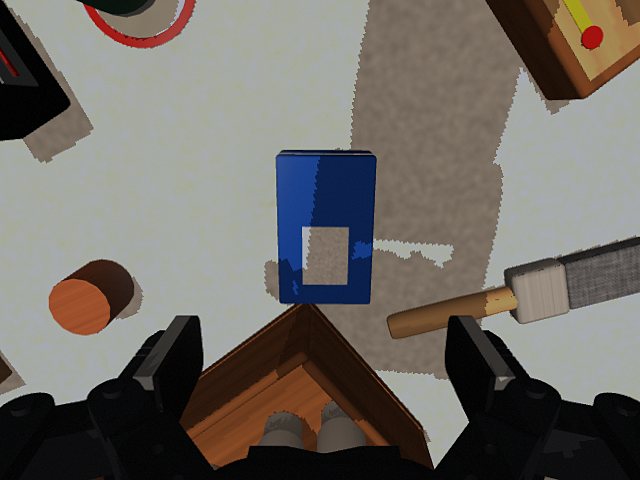

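C's top face spans (277,155) to (370,303), centred under the gripper. The brush handle's end (390,325) and the tray corner (305,305) are clear of the fingers.

```bash
python3 -m jog '0 0 0 0.045 0 0 0;0 0 0 0.045 0 0 0;0 0 0 0.035 0 0 0;0 0 0 0.022 0 0 0;0 0 0 0 0 0 0;255 0 0 0 0 0 0;255 0 0 0 0 0 0;255 0 0 0 0 0 0;255 0 0 0 0 0 0;255 0 0 0 0 0 0' 40
python3 -m jog '255 0 0 -0.02 0 0 0;255 0 0 -0.05 0 0 0;255 0 0 -0.06 0 0 0;255 0 0 -0.06 0 0 0;255 0 0 0 0 0 0;255 0 0 0 0 0 0'
python3 -c "
from h import *
plan([546.5,-15.3,220],.258+np.pi/2)"
```

```text
time_s: 41.25
eef_pos: [664.8, -236.1, 29.8]
ee_rot: [0.002, 0.84, 0.543, 0.001]
force: [-0.7, 0.8, 5.8]
grip_width: 0.717
time_s: 42.0
eef_pos: [663.5, -235.4, 217.2]
ee_rot: [-0.001, 0.84, 0.543, -0.0]
force: [-0.5, -0.2, -2.5]
grip_width: 0.718
shift tool(m) [ 0.1525 -0.1972 -0.0028] rz -0.682 yaw0 1.147 tilt [-0.001   0.0006] j [-0.51  0.75  0.88 -0.    1.5  -1.65] t 42.0
```

```bash
python3 -m jog '255 0.0305 -0.0394 0 0 0 0;255 0.0305 -0.0394 0 0 0 0;255 0.0305 -0.0394 0 0 0 0;255 0.0305 -0.0394 0 0 0 0;255 0.0305 -0.0394 0 0 0 0;255 0 0 0 0 0 -0.171;255 0 0 0 0 0 -0.171;255 0 0 0 0 0 -0.17;255 0 0 0 0 0 -0.17;255 0 0 0 0 0 0;255 0 0 0 0 0 0'
python3 -c "
from h import *
plan([546.5,-16,155],.258+np.pi/2)"
```

```text
time_s: 43.38
eef_pos: [546.7, -15.5, 216.9]
ee_rot: [-0.001, 0.611, 0.791, -0.0]
force: [-0.3, 0.6, -1.8]
grip_width: 0.718
shift tool(m) [-0.0004 -0.0003  0.0619] rz -0.003 yaw0 1.826 tilt [-0.0015  0.0004] j [-0.24  0.39  1.48  0.    1.28 -2.07] t 43.38
```

```bash
python3 -m jog '255 0 0 0.025 0 0 -0.002;255 0 0 0.02 0 0 0;255 0 0 0.008 0 0 0;255 0 0 0.004 0 0 0;255 0 0 0.002 0 0 0;255 0 0 0 0 0 0;255 0 0 0 0 0 0'
python3 -c "
from h import *
plan([546.5,-16,155],.258+np.pi/2)"
```

```text
time_s: 44.25
eef_pos: [547.2, -15.6, 159.0]
ee_rot: [0.0, 0.609, 0.793, 0.0]
force: [-0.5, -0.5, -2.4]
grip_width: 0.717
shift tool(m) [-0.0002 -0.0008  0.004 ] rz 0.002 yaw0 1.831 tilt [ 0.0006 -0.0001] j [-0.24  0.45  1.55  0.    1.14 -2.07] t 44.25
```

```bash
python3 -m jog '255 0 -0.0005 0.002 0 0 0;255 0 0 0.002 0 0 0;255 0 0 0 0 0 0;255 0 0 0 0 0 0;0 0 0 0 0 0 0;0 0 0 0 0 0 0;0 0 0 0 0 0 0;0 0 0 -0.03 0 0 0;0 0 0 -0.05 0 0 0;0 0 0 -0.04 0 0 0;0 0 0 0 0 0 0;0 0 0 0 0 0 0'
python3 -c "
from blue import *
d=cap('wrist','w13'); blues(d,[165])
plan([465,-285,230],-.0)"
```

```text
time_s: 45.75
eef_pos: [546.3, -15.7, 273.7]
ee_rot: [-0.001, 0.609, 0.793, -0.0]
force: [-0.2, 0.1, -0.8]
grip_width: 1.0
blob 18257.5 [[360, 141], [378, 161], [372, 319], [275, 320], [269, 161], [288, 141]]
  z 165 [541.2 -18.2] [108.1  61.1] ang 14.8
shift tool(m) [-0.2394 -0.1477  0.0433] rz -1.311 yaw0 1.831 tilt [-0.0022  0.0005] j [-0.24  0.35  1.39 -0.    1.41 -2.07] t 45.8
```

```bash
python3 -m jog '0 -0.0438 -0.0196 0 0 0 0;0 -0.0438 -0.0196 0 0 0 0;0 -0.0438 -0.0196 0 0 0 0;0 -0.0438 -0.0196 0 0 0 0;0 -0.0438 -0.0196 0 0 0 0;0 -0.0438 -0.0196 0 0 0 0;0 0 0 0 0 0 0.187;0 0 0 0 0 0 0.187;0 0 0 0 0 0 0.187;0 0 0 0 0 0 0.187;0 0 0 0 0 0 0.187;0 0 0 0 0 0 0.187'
python3 -m jog '0 0 0 0 0 0 0.187;0 0 0 0 0 0 0.187;0 0 0 0 0 0 0.187;0 0 0 0 0 0 0.187;0 0 0 0 0 0 0.187;0 0 0 0 0 0 0.187;0 0 0 0 0 0 0.187;0 0 0 0 0 0 0.187;0 0 0 0 0 0 0.187;0 0 0 0 0 0 0.187;0 0 0 0 0 0 0.187;0 0 0 0 0 0 0.187'
python3 -m jog '0 0 0 0.01 0 0 0.187;0 0 0 0.01 0 0 0.187;0 0 0 0.01 0 0 0.187;0 0 0 0 0 0 0;0 0 0 0 0 0 0'
python3 -c "
from h import *
d=cap('wrist','w14');crop(d,0,0,640,480,1.25,'w14b');plan([465,-285,230],-2.1,False)"
```

```text
time_s: 47.3
eef_pos: [500.3, -299.7, 273.2]
ee_rot: [-0.001, 0.939, 0.344, -0.001]
force: [-0.1, -1.0, 0.1]
grip_width: 1.001
time_s: 48.8
eef_pos: [500.3, -299.7, 273.1]
ee_rot: [0.0, 0.717, -0.697, -0.001]
force: [0.3, -1.4, -0.0]
grip_width: 1.002
time_s: 49.42
eef_pos: [500.5, -299.9, 244.5]
ee_rot: [-0.0, -0.501, 0.866, 0.0]
force: [-0.8, 0.0, 0.4]
grip_width: 1.0
shift tool(m) [0.0048 0.0383 0.0147] rz 0.007 yaw0 -2.093 tilt [ 0.0001 -0.0001] j [-0.74  0.45  1.32  0.    1.38  1.35] t 49.48
```

View pics/w14b.png

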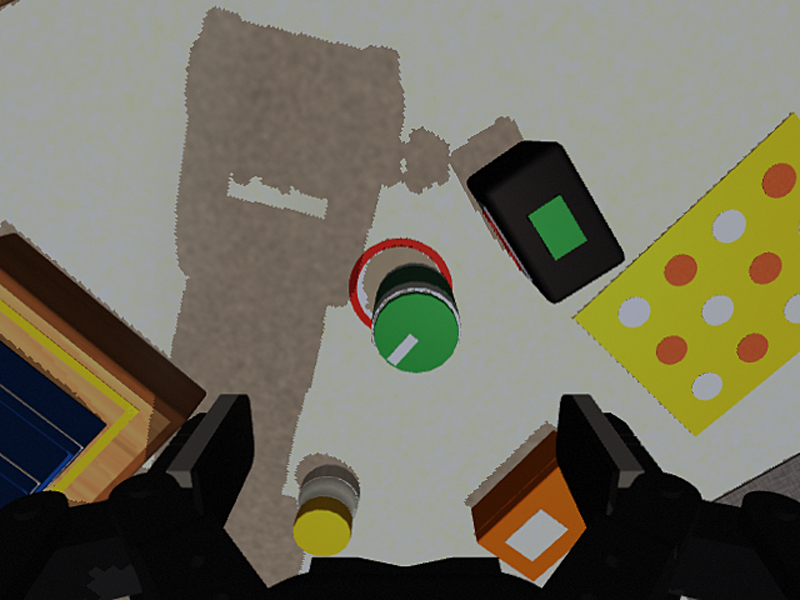

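The can lid is centred at (416,332) with its stripe running towards (391,361). The ring centre is near (400,289). The scanner block's front top edge runs from (470,185) to (553,302), with its sticker at (558,228). Pixels are in the 1.25x picture.

```bash
python3 -c "
from h import *
d=load('w14');q=lambda u,v,z:at(d,u/1.25,v/1.25,z)[:2]
h=cv2.cvtColor(d['px'],cv2.COLOR_RGB2HSV)
m=cv2.inRange(h,(0,150,60),(6,255,255))|cv2.inRange(h,(173,150,60),(180,255,255))
v,u=np.nonzero(m);k=(u>270)&(u<370)&(v>185)&(v<275);u,v=u[k],v[k]
P=np.array([at(d,a,b,0)[:2] for a,b in zip(u,v)])
r=least_squares(lambda p:np.hypot(P[:,0]-p[0],P[:,1]-p[1])-35,[475,-282],loss='soft_l1');print('ring',r.x,len(u),np.abs(r.fun).mean())
g=cv2.inRange(h,(55,90,50),(85,255,255))
for c in cv2.findContours(g,cv2.RETR_EXTERNAL,cv2.CHAIN_APPROX_NONE)[0]:
  if cv2.contourArea(c)<300: continue
  z=72 if cv2.contourArea(c)>2000 else 85
  W=np.array([at(d,*p[0],z)[:2] for p in cv2.convexHull(c)],np.float32)
  print(cv2.contourArea(c),'z',z,cv2.minEnclosingCircle(W),cv2.minAreaRect(W))
a,b=q(470,185,85),q(553,302,85);c2,d2=q(556,143,85),q(624,261,85)
print('scan',a,b,c2,d2)
for e in (b-a,d2-c2): print('x ang',np.arctan2(e[1],e[0])+np.pi/2,np.arctan2(e[1],e[0])-np.pi/2)
w=cv2.inRange(h,(0,0,130),(180,60,255));v,u=np.nonzero(w);k=(np.hypot(u*1.25-416,v*1.25-332)<36);u,v=u[k],v[k]
P=np.array([at(d,a,b,72)[:2] for a,b in zip(u,v)]);print('stripe',len(u),P.mean(0));print(q(416,332,72),q(391,361,72))
"
```

```text
ring [ 475.51549555 -282.77791086] 913 1.4136707892600988
3251.0 z 72 ((464.6001892089844, -287.87908935546875), 25.669292449951172) ((464.59716796875, -288.00506591796875), (50.699092864990234, 50.15968322753906), 60.461265563964844)
1271.5 z 85 ((484.1934509277344, -387.1654968261719), 17.86747169494629) ((484.2748718261719, -387.3392639160156), (30.638715744018555, 20.52381706237793), 4.909034729003906)
scan [ 528.1 -356.7] [ 446.9 -367.3] [ 525.  -405.6] [ 448.9 -411.9]
x ang -1.4409884932299812 -4.582581146819774
x ang -1.4881988686429635 -4.629791522232757
stripe 218 [ 460.18899083 -276.7853211 ]
[ 465.3 -288.6] [ 456.4 -265.9]
```

```bash
python3 -c "
from h import *
plan([464.8,-288,48],-2.093,False)"
```

```text
shift tool(m) [0.0075 0.037  0.1967] rz -0.0 yaw0 -2.093 tilt [ 0.0001 -0.0001] j [-0.74  0.45  1.32  0.    1.38  1.35] t 49.48
```

```bash
python3 -m jog '0 0.0075 0.037 0 0 0 0;0 0 0 0.03 0 0 0;0 0 0 0.04 0 0 0;0 0 0 0 0 0 0;0 0 0 0 0 0 0'
python3 -c "
from h import *
d=cap('wrist','w15');h=cv2.cvtColor(d['px'],cv2.COLOR_RGB2HSV);g=cv2.inRange(h,(55,90,50),(85,255,255))
for c in cv2.findContours(g,cv2.RETR_EXTERNAL,cv2.CHAIN_APPROX_NONE)[0]:
  if cv2.contourArea(c)<300: continue
  W=np.array([at(d,*p[0],72)[:2] for p in cv2.convexHull(c)],np.float32)
  print(cv2.contourArea(c),cv2.boundingRect(c),cv2.minEnclosingCircle(W))
plan([464.8,-288,48],-2.093,False)"
```

```text
time_s: 50.1
eef_pos: [465.3, -288.4, 176.3]
ee_rot: [0.0, -0.5, 0.866, -0.001]
force: [0.1, 0.6, -0.7]
grip_width: 0.996
5196.0 (279, 208, 88, 85) ((464.5932312011719, -287.9969482421875), 25.644405364990234)
2390.0 (442, 96, 64, 74) ((481.66680908203125, -390.8072814941406), 18.992883682250977)
shift tool(m) [-0.      0.0008  0.1285] rz -0.002 yaw0 -2.095 tilt [ 0.0022 -0.0021] j [-0.77  0.43  1.53  0.    1.18  1.33] t 50.15
```

```bash
python3 -m jog '0 0 0.0005 0.045 0 0 0;0 0 0 0.04 0 0 0;0 0 0 0.03 0 0 0;0 0 0 0.013 0 0 0;0 0 0 0 0 0 0;255 0 0 0 0 0 0;255 0 0 0 0 0 0;255 0 0 0 0 0 0;255 0 0 0 0 0 0;255 0 0 0 0 0 0;255 0 0 0 0 0 0' 40
python3 -m jog '255 0 0 -0.01 0 0 0;255 0 0 -0.005 0 0 0;255 0 0 0 0 0 0'
python3 -c "
from h import *
plan([475.5,-282.8,60],-2.093+2.852,False)"
```

```text
time_s: 51.52
eef_pos: [464.9, -288.0, 48.1]
ee_rot: [0.0, -0.499, 0.866, -0.001]
force: [-0.6, 2.2, 5.8]
grip_width: 0.646
time_s: 51.9
eef_pos: [464.5, -287.7, 62.1]
ee_rot: [0.0, -0.499, 0.866, -0.0]
force: [1.5, 0.3, -2.8]
grip_width: 0.647
shift tool(m) [-0.0098 -0.0071  0.0021] rz -2.855 yaw0 -2.096 tilt [ 0.0006 -0.0006] j [-0.77  0.57  1.64  0.    0.93  1.33] t 51.9
```

```bash
python3 -m jog '255 -0.0098 -0.0071 0 0 0 0;255 0 0 0 0 0 -0.178;255 0 0 0 0 0 -0.178;255 0 0 0 0 0 -0.178;255 0 0 0 0 0 -0.178;255 0 0 0 0 0 -0.178;255 0 0 0 0 0 -0.178;255 0 0 0 0 0 -0.178;255 0 0 0 0 0 -0.178;255 0 0 0 0 0 -0.178;255 0 0 0 0 0 -0.178'
python3 -m jog '255 0 0 0 0 0 -0.178;255 0 0 0 0 0 -0.178;255 0 0 0 0 0 -0.178;255 0 0 0 0 0 -0.178;255 0 0 0 0 0 -0.178;255 0 0 0 0 0 -0.185;255 0 0 0 0 0 0;255 0 0 0.008 0 0 0;255 0 0 0.004 0 0 0;255 0 0 0 0 0 0'
python3 -c "
from h import *
plan([475.5,-282.8,48.2],-2.093+2.852,False)"
```

```text
time_s: 53.28
eef_pos: [475.9, -282.2, 61.3]
ee_rot: [-0.0, 0.988, -0.154, -0.0]
force: [0.4, -0.4, -2.8]
grip_width: 0.644
time_s: 54.52
eef_pos: [475.2, -282.5, 49.0]
ee_rot: [-0.0, 0.929, 0.37, -0.0]
force: [0.3, -0.8, -4.0]
grip_width: 0.647
shift tool(m) [-0.      0.0004  0.0008] rz -0.001 yaw0 0.758 tilt [-0.0008  0.0008] j [-0.75  0.61  1.62  0.    0.91 -1.51] t 54.52
```

Lower the last millimetre, release, rise and check from above.

```bash
python3 -m jog '255 0 0 0.001 0 0 0;255 0 0 0 0 0 0;0 0 0 0 0 0 0;0 0 0 0 0 0 0;0 0 0 0 0 0 0;0 0 0 -0.03 0 0 0;0 0 0 -0.055 0 0 0;0 0 0 -0.055 0 0 0;0 0 0 -0.06 0 0 0;0 0 0 0 0 0 0;0 0 0 0 0 0 0'
python3 -c "
from h import *
d=cap('wrist','w16');h=cv2.cvtColor(d['px'],cv2.COLOR_RGB2HSV);g=cv2.inRange(h,(55,90,50),(85,255,255))
for c in cv2.findContours(g,cv2.RETR_EXTERNAL,cv2.CHAIN_APPROX_NONE)[0]:
  if cv2.contourArea(c)<300: continue
  W=np.array([at(d,*p[0],72)[:2] for p in cv2.convexHull(c)],np.float32)
  (x,y),r=cv2.minEnclosingCircle(W); print(cv2.contourArea(c),x,y,r)
  if r<22 or r>30: continue
  w=cv2.inRange(h,(0,0,130),(180,60,255));v,u=np.nonzero(w)
  k=[cv2.pointPolygonTest(cv2.convexHull(c),(float(a),float(b)),True)>3 for a,b in zip(u,v)]
  P=np.array([at(d,a,b,72)[:2] for a,b in zip(u[k],v[k])])-[x,y]; m=P.mean(0); print('stripe',m,np.arctan2(m[1],m[0]),'want -1.486')
plan([300,-480,250],.76,False)"
```

```text
time_s: 55.9
eef_pos: [475.1, -282.5, 247.9]
ee_rot: [-0.0, 0.929, 0.37, -0.0]
force: [-0.2, 0.2, -1.3]
grip_width: 1.002
884.0 487.1502990722656 -394.4994201660156 18.1208553314209
3191.0 476.6440734863281 -284.5623779296875 25.65205955505371
stripe [  0.66186711 -11.17128544] -1.5116183294466963 want -1.486
shift tool(m) [-0.263   0.0229 -0.0027] rz -0.001 yaw0 0.759 tilt [-0.0017  0.0016] j [-0.75  0.38  1.41  0.    1.36 -1.51] t 55.95
```

```bash
python3 -m jog '0 -0.053 0.0046 0 0 0 0;0 -0.053 0.0046 0 0 0 0;0 -0.053 0.0046 0 0 0 0;0 -0.053 0.0046 0 0 0 0;0 -0.051 0.0046 0 0 0 0;0 0 0 0 0 0 0;0 0 0 0 0 0 0;0 0 0 0 0 0 0'
python3 -c "
from blue import *
t0=load('top');d=cap('top','end'); s=cap('scene','ends')
blues(d,[165],amin=300)
a=cv2.resize(d['px'][60:320,20:500,::-1],None,fx=1.66,fy=1.66,interpolation=3)
b=cv2.resize(s['px'][130:400,130:560,::-1],None,fx=.37*1.66*.999,fy=.37*1.66,interpolation=3)
c=np.zeros((600,797,3),np.uint8);c[:a.shape[0],:a.shape[1]]=a[:,:797];c[432:432+b.shape[0],:b.shape[1]]=b[:168]
e=cv2.resize(s['px'][185:310,270:380,::-1],None,fx=1.33,fy=1.33,interpolation=3);c[432:432+e.shape[0],300:300+e.shape[1]]=e
e=cv2.resize(s['px'][165:240,150:260,::-1],None,fx=2.2,fy=2.2,interpolation=3);c[432:432+e.shape[0],470:470+e.shape[1]]=e
cv2.imwrite('pics/final.png',c)"
```

```text
time_s: 56.95
eef_pos: [301.2, -479.5, 248.2]
ee_rot: [-0.0, 0.929, 0.371, 0.0]
force: [0.2, 0.1, -0.3]
grip_width: 1.002
blob 977.5 [[322, 200], [331, 238], [309, 246], [300, 205]]
  z 165 [543.2 -16.5] [105.   60.1] ang 15.2
```

View pics/final.png

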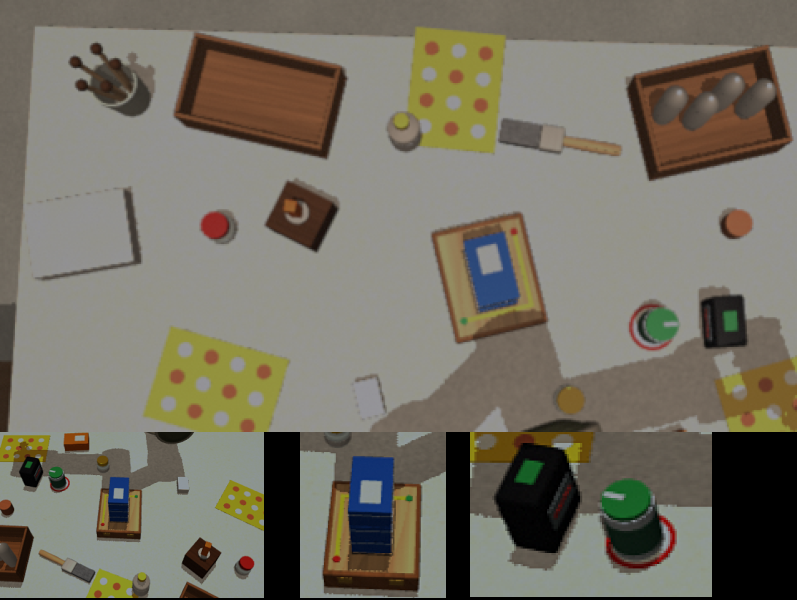

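The column of three stands on the rectangle and the burnisher is in its stand. In the scene crop the can looks off to one side of the ring, so I'll measure it again in case it was knocked.

```bash
cat > can.py <<'E'
from h import *
for n in ('end','ends'):
  d=load(n);h=cv2.cvtColor(d['px'],cv2.COLOR_RGB2HSV);g=cv2.inRange(h,(55,90,50),(85,255,255))
  for c in cv2.findContours(g,cv2.RETR_EXTERNAL,cv2.CHAIN_APPROX_NONE)[0]:
    if cv2.contourArea(c)<60: continue
    W=np.array([at(d,*p[0],72)[:2] for p in cv2.convexHull(c)],np.float32)
    (x,y),r=cv2.minEnclosingCircle(W)
    print(n,cv2.boundingRect(c),np.round([x,y,r],1))
    if r<22 or r>33: continue
    v,u=np.nonzero(cv2.inRange(h,(0,0,110),(180,90,255)))
    k=[cv2.pointPolygonTest(cv2.convexHull(c),(float(a),float(b)),True)>1 for a,b in zip(u,v)]
    P=np.array([at(d,a,b,72)[:2] for a,b in zip(u[k],v[k])])-[x,y]
    if len(P): m=P.mean(0); print('  stripe',m,np.arctan2(m[1],m[0]))
d=load('ends');print('exp lid',proj(d,[475.5,-282.8,72]),'base',proj(d,[475.5,-282.8,0]))
E
python3 can.py
```

```text
end (455, 247, 10, 13) [ 485.5 -390.4   17.7]
end (409, 246, 19, 19) [ 477.4 -283.6   24.2]
  stripe [  1.10257615 -10.60630634] -1.4672136114516443
ends (209, 186, 23, 18) [ 475.9 -285.5   26.1]
  stripe [  0.05466105 -12.24846802] -1.566333671670207
ends (170, 178, 14, 11) [ 472.9 -395.9   16.8]
exp lid [221.47979729 194.96731825] base [227.07230859 214.19661451]
```

```bash
python3 -c "
from h import *
print(ctrl.finish_job(),ctrl.sense()['time_s'])"
```

```text
the job is handed in; nothing more can be done
the job is handed in; nothing more can be done
```

I handed the job in at about 57 s of robot time. By my last checks everything is in place, but the hand-in gives no verdict.

- **Burnisher:** I rubbed the seam from the green dot round the corner to the red dot at about 2.4 cm/s, with the ball sprung in by about 4.7 mm. I worked that depth out from the tool height, because the force readings were too noisy to confirm the pressure. It is back in its stand, and the last pictures show it standing with its collar on the wood.
- **Cartons:** All three blue cartons are stacked on the black rectangle. The top one measured about 3 mm from the middle of the lid and within 0.01 rad of the case's direction. The bottom one measured about 4 mm off and the middle one about 2 mm.
- **Can:** It stands in the ring, 2–3 mm from the centre. The label measured within 0.03 rad of facing the scanner from the wrist and top cameras. The scene camera, which sees it coarsely, gave 0.08 rad; all are within the 0.2 rad limit.
- **Picture that disagreed:** One scene-camera crop made the can look off-centre in the ring. Measuring it again in the top and scene images put it 2–3 mm from the centre.
- **Other things:** In the last pictures I saw no sign that any bystander had moved, but I judged this by eye and did not measure it.

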